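# Jack the sagging transfer flap up flush with its drilled collar

### The job

The hinged flap of the small transfer deck has sagged below the fixed deck, so canisters would catch on the step. Take the tommy bar from its rest and, with its bare steel end in the holes of the jack's collar, moving it back to another hole after each swing, turn the collar clockwise as seen from above until it comes up tight and the flap is flush with the fixed deck. Then lay the bar back in both saddles of its rest the way round it lay, and leave the canisters standing where they are on the deck.

Things in the scene. Friction and masses are not known exactly. Their poses are not given: they have to be found in the camera images.
- transfer_deck: Steel transfer deck on legs, top 112 mm above the bench. Origin on the bench under the axis of the jack standing in front of it; x to the deck's back, y to its left. Deck at x = 48 to 148 mm: fixed deck y = 24 to 214 mm, flap to its right (hinge at y = -200 mm), run-off plate to y = -250 mm. A flap lug 34 mm wide, 77 to 112 mm above the bench, reaches over the jack to x = -16 mm.
- collar_center (a point): Point on the jack's vertical axis at hole height, 55 mm above the bench. The collar is a steel ring, 80 mm across, 38 to 72 mm above the bench, with 8 equal radial holes 45 degrees apart at this height: 14 mm wide, countersunk to 18 mm at the mouth, 18 mm deep (floor 22 mm from the axis). A dark dot on its top stands over each hole. The bar's 10 mm end goes in loosely.
- hole_0 (a point): Centre of the mouth of one of the eight holes, 40 mm from the jack's axis; it turns with the collar. The other mouths lie at multiples of 45 degrees from it about the axis.
- collar (a joint): Rad the collar is turned clockwise seen from above: starts at 0.6 to 1.4, tight against a solid stop at 3.40 with the flap flush; a turn lifts the flap 18 mm at the jack. Needs about 0.25 N m (2 to 10 N on the bar); stays where left. The bar swings in front of the jack from right to left; up to 50 degrees to either side of the deck's -x is well clear of the deck, so take 2 or 3 swings.
- flap_edge (a point): Middle of the flap's free edge, on its top face: 6 to 9 mm below the fixed deck at the start.
- deck_edge (a point): Middle of the fixed deck's edge facing the flap, on its top face.
- tommy_bar: Straight tommy bar, 210 mm, 0.15 kg: 10 mm steel rod, its nose tapered to 6 mm over the last 6 mm, with a black ribbed sleeve 16 mm across on the other half. Origin on its axis at mid-length; x along the bar to the bare end (nose at +105 mm); the sleeve covers x = -105 to +5 mm. Take it across its axis from above, for example on the sleeve at x = -20 mm.
- bar_tip (a point): Centre of the nose of the bar's bare steel end.
- bar_tail (a point): Centre of the end of the bar's sleeve.
- bar_rest: Fixed rest at the right: dark plate 190 x 52 x 6 mm with two grey saddles (42 mm wide, 12 mm thick, V notches 30 mm wide, 15 mm deep) at x = +70 mm (bears the rod) and x = -85 mm (bears the sleeve). Origin on the bench under its middle; x along the bar to its bare end. The bar lies level, its origin above the rest's, axis 48 mm above the bench; fingers have room between the saddles.
- rest_tip (a point): Where the nose of the bar belongs in the rest.
- rest_tail (a point): Where the end of the bar's sleeve belongs in the rest.
- can_a: Black canister with a blue lid, 67 mm across and 133 mm high, standing loose on the fixed deck, the one nearer the flap. Origin at the centre of its base.
- can_b: The same kind of canister, standing loose on the fixed deck farther left. Origin at the centre of its base.
Not all that is in view belongs to the job. Leave any turquoise look-alike of the can_a alone.

How it is judged (in metres and radians):
On the way, in this order (a step that is already met when the one before it is completed fails the run):
1. the bar's bare end is in a hole of the collar (distance between bar_tip and collar_center below 0.036 m), for 0.1 s.
2. the collar has been turned up tight with the bar in a hole (value of joint collar above 3.28 rad and distance between bar_tip and collar_center below 0.039 m), for 0.1 s.
At the end, for the whole second after the job is handed in: The collar is within 0.12 rad (7 degrees) of its stop and the flap's edge flush with the fixed deck within 0.8 mm; the bar lies still in both saddles of its rest, the same way round, within 20 mm along and 6 mm across; both canisters stand upright within 20 mm of where they were (value of joint collar above 3.28 rad and z of flap_edge in the frame of deck_edge above -0.0008 m and x of bar_tip in the frame of rest_tip between -0.02 and 0.02 m and y of bar_tip in the frame of rest_tip between -0.006 and 0.006 m and z of bar_tip in the frame of rest_tip below 0.005 m and y of bar_tail in the frame of rest_tail between -0.006 and 0.006 m and z of bar_tail in the frame of rest_tail below 0.005 m and linear speed of tommy_bar below 0.02 m/s and distance of each of can_a, can_b from where it was at the start of the episode below 0.02 m and angle between each of can_a, can_b's own z axis and vertical below 0.1 rad); the robot touches nothing.
It fails at once if a canister on the deck is knocked over (angle between any of can_a, can_b's own z axis and vertical above 0.5 rad).
It also fails if it takes over 67 s, if anything falls off the work surface, if the arm or the gripper's body presses on something with over 40 N, if the wrist force passes 120 N, or if a joint passes its speed limit or range.

### The arm

A 6-joint arm with a two-finger parallel gripper is mounted at the origin on a cart in front of the work surface, level with it; the furniture and walls round the work are solid. World frame = base frame: x ahead of the robot, y to its left, z up, the work surface at z = 0. Lengths are in mm, angles in rad, forces in N, time in s.
With the tool pointing down it reaches from about 400 to 925 mm from the base axis. Payload 12.5 kg.
Tool frame: the origin (TCP) lies at the very end of the fingers, on their centre line; the grasp point (between the pads) lies 19 mm behind it; z points along the fingers, y is the line along which they close (so a half turn about z gives the same grasp; the last joint's range is limited). The gripper opens to 95 mm and grips with 3 to 60 N. Pads are 20 mm wide; open, the fingers measure 119 mm over their backs; the gripper's body (75 mm by 180 mm) begins 59 mm behind the grasp point.
Start: joints at [-0.106, 0.491, 1.559, -0, 1.092, -0.106], TCP at [625.017, 0.021, 214.661] pointing down, gripper open.
Joint ranges: [-3.1, 3.1], [-0.84, 2.19], [0.05, 2.79], [-1.13, 4.28], [0.06, 2.93], [-2.69, 2.69]. Speed limits (rad/s): [2.22, 2.22, 2.79, 3.14, 3.14, 3.14].

### API

Orientations are given as a unit quaternion [x, y, z, w].
In Python, from bench import read_state, optics, r gives the robot as it stands.
- The arm moves only by the tool drive_tool, never from a script. Its argument "steps" is a list of rows, each an object of numbers: "dx", "dy", "dz": the shift along the world's x, y, z scaled (see below); "rx", "ry", "rz": the turn, a rotation vector about the world's x, y, z scaled (see below). In form: [{"dx": .., "dy": .., "dz": .., "rx": .., "ry": .., "rz": ..}, ...]. A call has 1 to 20 rows; each row shifts and turns the commanded pose from where the row before left it; what a row does not reach is not made up. The controller multiplies each number of a shift by 500 mm and each number of a turn by 30 degrees. A row lasts 1/12 s, in which the tool goes at most 41.7 mm and 7.16 degrees, less where a joint would pass 70% of its speed; a pose out of reach is approached as far as the arm can. A call with a number of a shift or a turn outside -1 to 1 is refused whole. A call with a gripper value outside its range is refused whole. "hand" is the closure in counts, from 0 (fully open) to 255 (shut), set as the call begins (left out, the last holds). The fingers move at their own pace and stop on an object; the grip force is fixed at half the most. Time passes only in rows, so rows that do not move let the fingers close. It gives the time, the measured TCP pose, the force, the opening and the grip force at its end, in the units of the state.
- read_state(): the state, without advancing time (a new reading comes with each control period).
- optics.grab_frame(name): name is "scene" or "side" or "wrist"; returns a dict with "pixels" (400x640x3 uint8, blue, green, red), "z_map" (400x640 float32, mm along the optical axis (not along the pixel's ray), 0 where there is no reading), "K" (3x3 intrinsics, pixels), "eye" and "attitude" of the camera in the world; the wrist camera has in their place "mount" (4x4, takes a point from camera to tool coordinates, whose origin is the TCP and whose axes are the flange's). Camera axes: x right, y up, looking along -z (the intrinsics and any distortion apply to the point x, -y, -z); pixel columns grow to the right and rows downward; lengths in mm; the calibration is good to about 2 mm. A picture is of the moment at which its call begins: read the wrist's pose just before it.
- r.hand_in(): hands the job in; it is judged then, once.
The state is a dict: "time": time; "qpos": joint angles; "qd": joint speeds; "joint_torque": joint torques, N m; "eef_pos": TCP position; "eef_rot": TCP orientation; "ft_force": force on the tool from outside, world axes, zero at the start; "wrist_torque": the same for the moment, N m; "width": finger opening in mm; "grip_force": force on a finger pad.
Only numpy, scipy, OpenCV 4.12 (cv2) and the standard library are available. Lean on these libraries where they do the work, as an engineer would, in place of code of your own. Each camera call takes 0.05 s, during which the arm holds its last target. There are 200 camera calls.

## Working session

There is one attempt and no reset: what is moved stays moved. The work goes in short steps, Python scripts to look and compute and a tool call to move; the robot and the scene stay as the last step left them, time stands still between calls to the robot, and variables do not carry over. Pictures are saved under pics/ and viewed, at most 10 in all, crops included, and the job is handed in when it is done.

Besides the shell and the picture viewer there is one more tool, called as a command line: name --argument value ..., lists and objects as JSON in quotes. drive_tool: Moves the arm, as the interface text tells. Shifts and turns lie within -1 to 1; 1 stands for 500 mm of shift or 30 degrees of turn. Its arguments: {"type":"object","properties":{"steps":{"type":"array"},"hand":{"type":"number"}},"required":["steps"]}

```bash
ls; mkdir -p pics; cat > h.py <<'E'
import numpy as np,cv2
from scipy.spatial.transform import Rotation as R
from bench import read_state,optics,r
def grab(n):
    f=optics.grab_frame(n); np.savez('%s.npz'%n,**{k:np.asarray(v) for k,v in f.items()}); return f
def cloud(f):
    K=np.asarray(f['K']);z=np.asarray(f['z_map']);v,u=np.mgrid[:z.shape[0],:z.shape[1]]
    P=np.stack([(u-K[0,2])/K[0,0]*z,-(v-K[1,2])/K[1,1]*z,-z],-1)
    if 'eye' in f:
        A=np.asarray(f['attitude']);A=R.from_quat(A).as_matrix() if A.size==4 else A
        return P@A.T+np.asarray(f['eye'])
    return P
E
python3 - <<'E'
from h import *
s=read_state();print({k:np.round(v,3) for k,v in s.items()})
for n in ('scene','side'):
    f=grab(n);cv2.imwrite(f'pics/{n}0.png',f['pixels']);print(n,f.keys(),f['K'],f['eye'],f['attitude'])
E
```

```text
pics
{'time': np.float64(0.0), 'qpos': array([-0.106,  0.492,  1.559, -0.   ,  1.092, -0.106]), 'qd': array([ 0.001, -0.002, -0.   , -0.001, -0.001,  0.   ]), 'joint_torque': array([-1.0000e-03, -6.1264e+01, -2.5818e+01,  6.9000e-02,  4.8000e-02,
       -0.0000e+00]), 'eef_pos': array([6.24762e+02, 5.90000e-02, 2.14065e+02]), 'eef_rot': array([ 0.707,  0.707, -0.   , -0.   ]), 'ft_force': array([ 0.076,  0.55 , -0.345]), 'wrist_torque': array([-0.019,  0.003, -0.05 ]), 'grip_force': np.float64(0.0), 'width': np.float64(95.445)}
scene dict_keys(['pixels', 'z_map', 'K', 'eye', 'attitude']) [[413.68125159   0.         312.9334814 ]
 [  0.         413.68125159 197.68808363]
 [  0.           0.           1.        ]] [ -120.23581144 -1001.01160858   742.94647419] [ 0.47683442 -0.15374202 -0.27510935  0.82055297]
side dict_keys(['pixels', 'z_map', 'K', 'eye', 'attitude']) [[443.88288099   0.         324.29753635]
 [  0.         443.88288099 201.43763216]
 [  0.           0.           1.        ]] [ 494.44572373 1007.32333209  640.94032565] [-0.01465995  0.52158117  0.85284965 -0.0196378 ]
```

View pics/scene0.png

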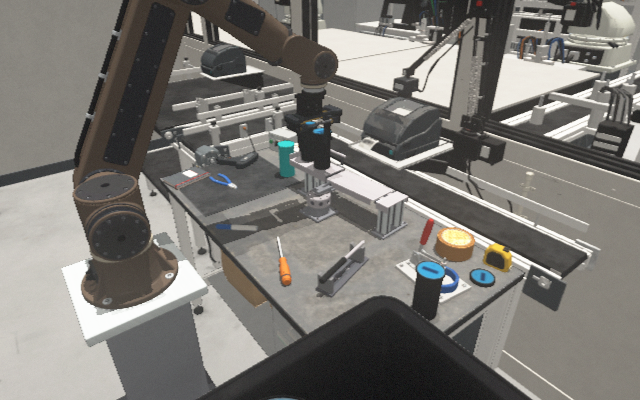

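View pics/side0.png

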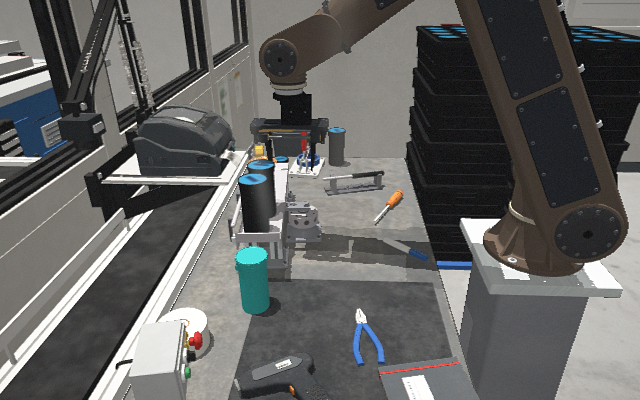

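The scene view shows the rest with the bar at (343,268), the jack at (318,200) and the deck behind it. Two black canisters with blue lids stand on the deck at about (318,145). The turquoise one at (286,160) is the look-alike, and another black one stands off the deck at (429,290). The side view shows the same: deck canisters (257,200) and (262,170), turquoise (253,280), and the rest at (355,182).

```bash
python3 - <<'E'
from h import *
for n in ('scene','side'):
    f=dict(np.load(n+'.npz'));P=cloud(f)
    pts={'scene':[(363,242),(345,262),(322,290),(318,200),(318,190),(355,180),(400,200)],'side':[(330,178),(355,178),(380,174),(303,208),(303,225),(257,178),(262,163)]}[n]
    for u,v in pts: print(n,u,v,P[v,u].round(0))
w=grab('wrist');print(w['mount'],w['K']);cv2.imwrite('pics/wrist0.png',w['pixels'])
# mosaic top view heightmap
f=[dict(np.load(n+'.npz')) for n in('scene','side')]
im=np.zeros((600,800,3),np.uint8)
pts=[];col=[]
for g in f:
    P=cloud(g).reshape(-1,3);c=g['pixels'].reshape(-1,3);m=(g['z_map'].reshape(-1)>0)&(P[:,2]>-20)&(P[:,2]<300);pts.append(P[m]);col.append(c[m])
P=np.vstack(pts);c=np.vstack(col);o=np.argsort(P[:,2]);P=P[o];c=c[o]
u=((450-P[:,1])).astype(int);v=(900-P[:,0]).astype(int)  # 1px/mm
# u: y 450..-350 ; v: x 900..300
k=(u>1)&(u<799)&(v>1)&(v<599)
for du in(0,1):
    for dv in(0,1): im[v[k]+dv-1,u[k]+du-1]=c[k]
cv2.imwrite('pics/top.png',im)
E
```

```text
scene 363 242 [ 558. -318.   50.]
scene 345 262 [ 494. -316.    8.]
scene 322 290 [ 374. -365.    6.]
scene 318 200 [579. -80.  70.]
scene 318 190 [598. -55.  90.]
scene 355 180 [ 717. -102.  108.]
scene 400 200 [ 734. -287.  110.]
side 330 178 [ 543. -317.   49.]
side 355 178 [ 459. -431.   -0.]
side 380 174 [ 378. -356.   49.]
side 303 208 [604. -28.  90.]
side 303 225 [603. -10.  48.]
side 257 178 [688. 123. 243.]
side 262 163 [691.  39. 244.]
[[ 4.54980661e-04  9.72455980e-01  2.33086164e-01  6.55897433e+01]
 [ 9.99999717e-01 -3.02724288e-04 -6.88991937e-04  4.94286868e-01]
 [-5.99453486e-04  2.33086411e-01 -9.72455842e-01 -1.70595689e+02]
 [ 0.00000000e+00  0.00000000e+00  0.00000000e+00  1.00000000e+00]] [[302.19085094   0.         317.62279574]
 [  0.         302.19085094 196.31719429]
 [  0.           0.           1.        ]]
```

View pics/top.png

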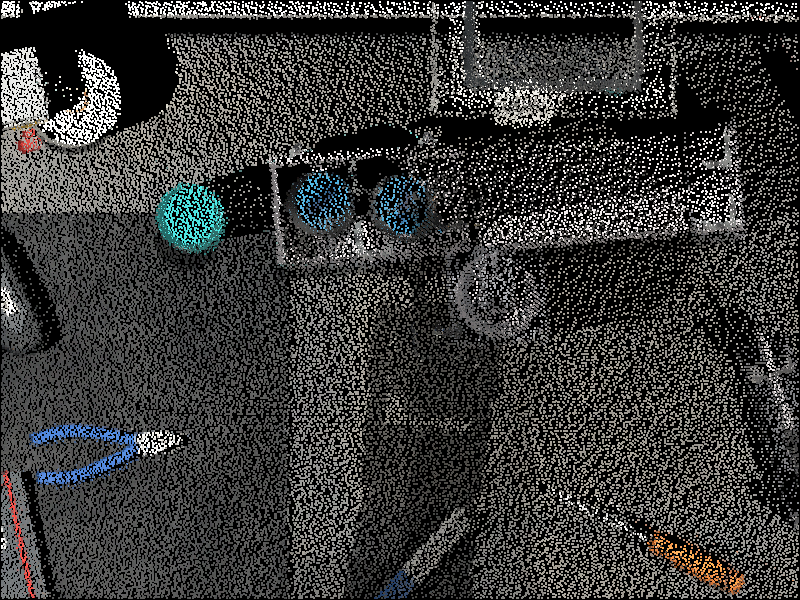

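View pics/wrist0.png

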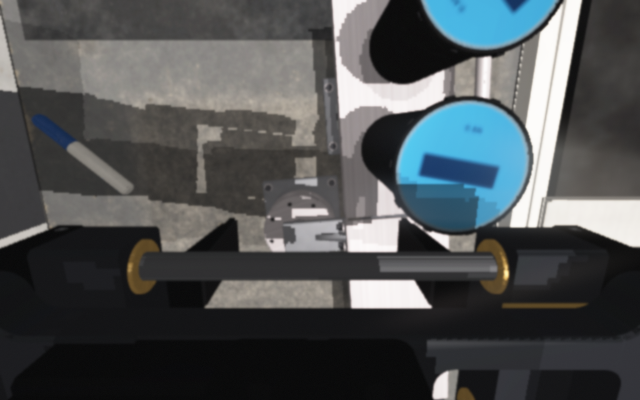

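Top-down mosaic: the deck canisters are at (322,200) and (402,205), the turquoise look-alike at (190,215), the collar at about (497,290) and the rest near (775,385) at the right edge. The wrist view shows the jack and lug at (305,225), partly hidden by the fingers. I'll move to a better viewpoint with the tool already yawed for the bar.

drive_tool --steps '[{"dx": -0.028,"dy": -0.01,"dz": 0.008,"rz": -0.235},{"dx": -0.028,"dy": -0.01,"dz": 0.008,"rz": -0.235},{"dx": -0.028,"dy": -0.01,"dz": 0.008,"rz": -0.235},{"dx": -0.028,"dy": -0.01,"dz": 0.008,"rz": -0.235},{"dx": -0.028,"dy": -0.01,"dz": 0.008,"rz": -0.235},{"dx": -0.028,"dy": -0.01,"dz": 0.008,"rz": -0.235},{"dx": -0.028,"dy": -0.01,"dz": 0.008,"rz": -0.235},{"dx": -0.028,"dy": -0.01,"dz": 0.008,"rz": -0.235},{"dx": -0.028,"dy": -0.01,"dz": 0.008,"rz": -0.235},{"dx": -0.028,"dy": -0.01,"dz": 0.008,"rz": -0.235},{"dx": -0.028,"dy": -0.01,"dz": 0.008,"rz": -0.235},{"dx": 0},{"dx": 0}]'

```text
invalid input
```

```bash
cat >> h.py <<'E'
def wcloud(f,s):
    P=cloud(f);M=np.asarray(f['mount']);T=R.from_quat(s['eef_rot']).as_matrix()
    return (P@M[:3,:3].T+M[:3,3])@T.T+s['eef_pos']
def snap(tag):
    s=read_state();f=grab('wrist');P=wcloud(f,s);np.savez(tag,P=P,pix=f['pixels'],z=f['z_map']);cv2.imwrite(f'pics/{tag}.png',f['pixels']);return s,f,P
E
python3 - <<'E'
from h import *
s,f,P=snap('w1');print(s['time'],s['eef_pos'],R.from_quat(s['eef_rot']).as_matrix().round(3).tolist())
cv2.imwrite('pics/w1c.png',cv2.resize(f['pixels'][:220,150:490],None,fx=2.3,fy=2.3,interpolation=cv2.INTER_CUBIC))
E
```

```text
0.15 [6.24834487e+02 3.49127555e-02 2.14214680e+02] [[0.0, 1.0, -0.001], [1.0, -0.0, 0.0], [0.0, -0.001, -1.0]]
```

View pics/w1c.png

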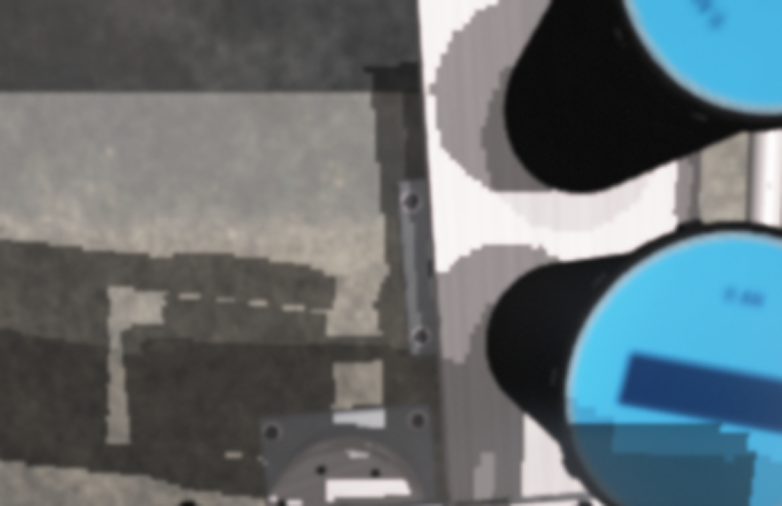

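The move was refused and this view is unchanged: collar with two dots at the crop's bottom. I'll retry with all keys given.

drive_tool --steps '[{"dx": -0.028,"dy": -0.01,"dz": 0.008,"rx": 0,"ry": 0,"rz": -0.235},{"dx": -0.028,"dy": -0.01,"dz": 0.008,"rx": 0,"ry": 0,"rz": -0.235},{"dx": -0.028,"dy": -0.01,"dz": 0.008,"rx": 0,"ry": 0,"rz": -0.235},{"dx": -0.028,"dy": -0.01,"dz": 0.008,"rx": 0,"ry": 0,"rz": -0.235},{"dx": -0.028,"dy": -0.01,"dz": 0.008,"rx": 0,"ry": 0,"rz": -0.235},{"dx": -0.028,"dy": -0.01,"dz": 0.008,"rx": 0,"ry": 0,"rz": -0.235},{"dx": -0.028,"dy": -0.01,"dz": 0.008,"rx": 0,"ry": 0,"rz": -0.235},{"dx": -0.028,"dy": -0.01,"dz": 0.008,"rx": 0,"ry": 0,"rz": -0.235},{"dx": -0.028,"dy": -0.01,"dz": 0.008,"rx": 0,"ry": 0,"rz": -0.235},{"dx": -0.028,"dy": -0.01,"dz": 0.008,"rx": 0,"ry": 0,"rz": -0.235},{"dx": -0.028,"dy": -0.01,"dz": 0.008,"rx": 0,"ry": 0,"rz": -0.235},{"dx": 0,"dy": 0,"dz": 0,"rx": 0,"ry": 0,"rz": 0},{"dx": 0,"dy": 0,"dz": 0,"rx": 0,"ry": 0,"rz": 0}]'

```text
time: 1.28
eef_pos: [471.1, -55.1, 259.0]
eef_rot: [0.994, 0.11, 0.0, 0.0]
ft_force: [-0.5, -0.2, -0.4]
width: 95.4
grip_force: 0.0
```

```bash
python3 - <<'E'
from h import *
s,f,P=snap('w2');print(s['time'],s['eef_pos'],s['qpos'].round(2))
m=(f['z_map']>0)&(abs(P[...,2]-72)<3)&(np.hypot(P[...,0]-606,P[...,1]+49)<60)
v,u=np.where(m);print(len(v),u.min(),u.max(),v.min(),v.max())
u0,u1,v0,v1=220,420,0,150
cv2.imwrite('pics/w2c.png',cv2.resize(f['pixels'][v0:v1,u0:u1],None,fx=4,fy=4,interpolation=cv2.INTER_CUBIC))
E
```

```text
1.2833 [471.10223322 -55.11322946 258.99829495] [-0.26  0.23  1.85  0.    1.06  1.1 ]
2717 303 375 24 99
```

View pics/w2c.png

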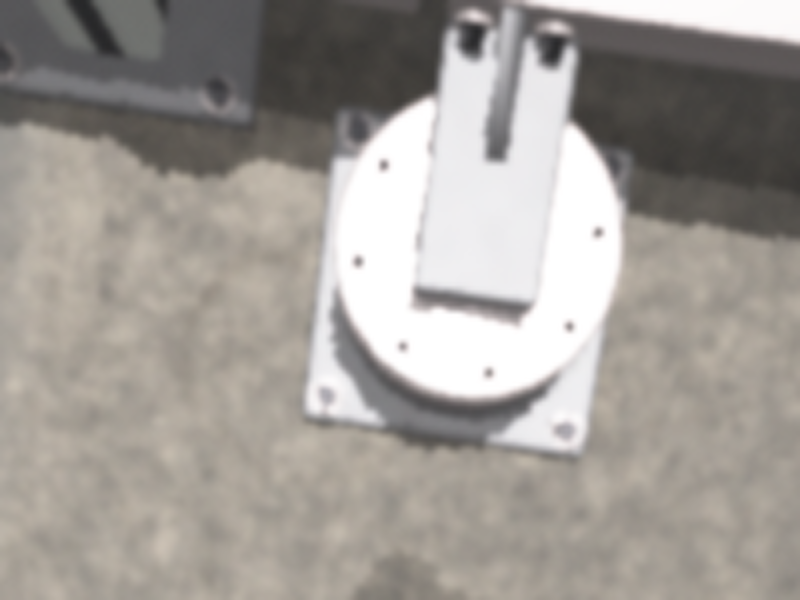

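The crop shows the collar's six visible dots at (384,165), (358,261), (403,346), (489,372), (570,326) and (598,232), with the lug over its back.

```bash
python3 - <<'E'
from h import *
from scipy.optimize import least_squares
d=np.load('w2.npz');P=d['P'];s=None
f=dict(np.load('wrist.npz'));st=read_state()
K=f['K'];M=f['mount'];T=R.from_quat(st['eef_rot']).as_matrix()
C=T@M[:3,3]+st['eef_pos']
def hit(u,v,z):
    w=T@(M[:3,:3]@np.array([(u-K[0,2])/K[0,0],-(v-K[1,2])/K[1,1],-1]))
    return (C+w*(z-C[2])/w[2])
D=np.array([(384,165),(358,261),(403,346),(489,372),(570,326),(598,232)])
g=np.array([hit((x+.5)/4-.5+220,(y+.5)/4-.5,72)[:2] for x,y in D])
# idx order: image left(+y) going ccw in image
def res(p):
    k=np.arange(6);a=p[3]+np.deg2rad(45)*k
    return (np.c_[p[0]+p[2]*np.cos(a),p[1]+p[2]*np.sin(a)]-g).ravel()
c=g.mean(0);a0=np.arctan2(*(g[0]-[606,-50])[::-1])
r0=least_squares(res,[606,-50,34,a0]);print(g.round(1).tolist(),r0.x,np.rad2deg(r0.x[3]),np.abs(r0.fun).max())
# collar rim circle via depth
z=f['z_map'];v,u=np.where((z>0)&(abs(P[...,2]-72)<3)&(np.hypot(P[...,0]-606,P[...,1]+49)<60));Q=P[v,u]
print('z',np.median(Q[:,2]),Q[:,:2].min(0),Q[:,:2].max(0))
# lug: edges & deck front edge yaw from depth scene
x=P[(z>0)&(P[...,2]>85)&(P[...,2]<125)&(np.hypot(P[...,0]-606,P[...,1]+49)<60)]
print('lug',np.percentile(x[:,2],[10,50,90]),x.min(0),x.max(0));rect=cv2.minAreaRect(x[:,:2].astype(np.float32));print(rect)
rect2=cv2.minAreaRect(np.vstack([(dict(np.load('scene.npz')),)] and [q for q in [cloud(dict(np.load('scene.npz')))] for q in [q[(q[...,2]>98)&(q[...,2]<118)&(q[...,0]>630)&(q[...,0]<790)&(q[...,1]>-310)&(q[...,1]<-120)]]])[:,:2].astype(np.float32));print(rect2)
E
```

```text
[[620.5, -18.9], [595.3, -17.2], [576.4, -34.2], [575.0, -59.3], [591.8, -78.4], [616.9, -79.7]] [606.13699122 -48.5386681   33.03620748   1.11952498] 64.14405665750454 0.14711464808880592
z 72.5513229281859 [565.46139381 -88.47308183] [640.85298859  -8.80032762]
lug [ 90.49143199  91.99476337 101.47525631] [588.37828958 -81.88954335  85.10440554] [660.05153059  -8.85360869 109.16605884]
((622.6354370117188, -49.67899703979492), (67.533203125, 73.07948303222656), 8.018333435058594)
((712.6907958984375, -204.94937133789062), (108.47653198242188, 173.3291778564453), 3.681889295578003)
```

drive_tool --steps '[{"dx": -0.0125,"dy": -0.072,"dz": 0,"rx": 0,"ry": 0,"rz": 0},{"dx": -0.0125,"dy": -0.072,"dz": 0,"rx": 0,"ry": 0,"rz": 0},{"dx": -0.0125,"dy": -0.072,"dz": 0,"rx": 0,"ry": 0,"rz": 0},{"dx": -0.0125,"dy": -0.072,"dz": 0,"rx": 0,"ry": 0,"rz": 0},{"dx": -0.0125,"dy": -0.072,"dz": 0,"rx": 0,"ry": 0,"rz": 0},{"dx": -0.0125,"dy": -0.072,"dz": 0,"rx": 0,"ry": 0,"rz": 0},{"dx": -0.0125,"dy": -0.072,"dz": 0,"rx": 0,"ry": 0,"rz": 0},{"dx": -0.0125,"dy": -0.072,"dz": 0,"rx": 0,"ry": 0,"rz": 0},{"dx": 0,"dy": 0,"dz": 0,"rx": 0,"ry": 0,"rz": 0},{"dx": 0,"dy": 0,"dz": 0,"rx": 0,"ry": 0,"rz": 0}]'

```text
time: 2.17
eef_pos: [421.1, -344.5, 257.6]
eef_rot: [0.994, 0.109, -0.0, -0.0]
ft_force: [0.7, 0.8, -0.4]
width: 95.2
grip_force: 0.0
```

```bash
python3 - <<'E'
from h import *
s,f,P=snap('w3');print(s['time'],s['eef_pos'],s['qpos'].round(2))
z=f['z_map']
m=(z>0)&(P[...,2]>41)&(P[...,2]<62)&(P[...,1]<-250)&(P[...,0]<640)
v,u=np.where(m);print(len(v),u.min(),u.max(),v.min(),v.max());Q=P[m]
print(cv2.minAreaRect(Q[:,:2].astype(np.float32)),np.percentile(Q[:,2],[5,50,95]))
E
```

```text
2.1667 [ 421.09473805 -344.4682022   257.60189397] [-0.81  0.33  1.7   0.    1.11  0.55]
3359 302 541 5 224
((521.5382080078125, -446.31024169921875), (207.03590393066406, 312.2350769042969), 28.634197235107422) [44.94712016 53.34997555 60.00616316]
```

View pics/w3.png

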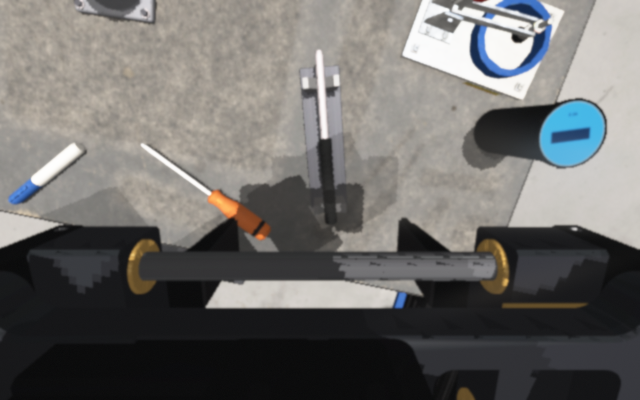

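The wrist view shows the bar in the rest: nose (319,50), rod/sleeve boundary about (325,138), tail about (331,224), saddles near (321,82) and (331,190).

```bash
python3 - <<'E'
from h import *
f=dict(np.load('wrist.npz'));st=read_state();P=np.load('w3.npz')['P'];z=f['z_map']
K=f['K'];M=f['mount'];T=R.from_quat(st['eef_rot']).as_matrix();C=T@M[:3,3]+st['eef_pos']
def hit(u,v,zz=48):
    w=T@(M[:3,:3]@np.array([(u-K[0,2])/K[0,0],-(v-K[1,2])/K[1,1],-1]));return C+w*(zz-C[2])/w[2]
for u,v in((319,50),(325,138),(331,224)):print(hit(u,v).round(1))
m=(z>0)&(P[...,2]>50)&(P[...,2]<60)
uu=np.arange(640)[None]*np.ones((400,1));vv=np.arange(400)[:,None]*np.ones((1,640))
line=319+(vv-50)*12/174
m&=(abs(uu-line)<12)&(vv>40)&(vv<240)
rows=[]
for v in range(44,232,2):
    k=np.where(m[v])[0]
    if len(k):rows.append((v,k.min(),k.max(),P[v,k,2].max()))
rows=np.array(rows);print(rows[::6].round(1).tolist(),rows[0],rows[-1])
h=np.array([hit((a+b)/2,v) for v,a,b,_ in rows]);
vx,vy,x0,y0=cv2.fitLine(h[:,:2].astype(np.float32),cv2.DIST_HUBER,0,.01,.01).ravel();print(vx,vy,np.rad2deg(np.arctan2(vy,vx)),x0,y0)
n=np.array([-vy,vx]);t=(h[:,:2]-[x0,y0]);print('res',np.abs(t@n).max(),'ends',h[0],h[-1],'len',np.ptp(t@[vx,vy]))
E
```

```text
[ 566.9 -311.7   48. ]
[ 470.6 -340.9   48. ]
[ 363.3 -373.5   48. ]
[[50.0, 317.0, 319.0, 52.6], [62.0, 316.0, 322.0, 53.9], [74.0, 316.0, 323.0, 55.2], [86.0, 310.0, 333.0, 55.9], [98.0, 319.0, 324.0, 54.5], [110.0, 319.0, 326.0, 53.7], [122.0, 321.0, 326.0, 54.7], [134.0, 321.0, 328.0, 54.2], [146.0, 319.0, 330.0, 57.6], [158.0, 320.0, 332.0, 57.6], [170.0, 321.0, 332.0, 56.9], [182.0, 322.0, 333.0, 56.8], [194.0, 323.0, 334.0, 56.8], [206.0, 318.0, 341.0, 57.8], [218.0, 325.0, 336.0, 56.8]] [ 50.         317.         319.          52.59087647] [224.        327.        332.         56.5665874]
0.9563484 0.2922289 16.991446 459.7903 -343.45154
res 5.275997582300563 ends [ 566.6464429  -310.59628355   48.        ] [ 362.86286146 -371.60178451   48.        ] len 212.71567684957932
```

drive_tool --hand 60 --steps '[{"dx": 0.01,"dy": -0.0025,"dz": -0.057,"rx": 0,"ry": 0,"rz": 0.0375},{"dx": 0.01,"dy": -0.0025,"dz": -0.057,"rx": 0,"ry": 0,"rz": 0.0375},{"dx": 0.01,"dy": -0.0025,"dz": -0.057,"rx": 0,"ry": 0,"rz": 0.0375},{"dx": 0.01,"dy": -0.0025,"dz": -0.057,"rx": 0,"ry": 0,"rz": 0.0375},{"dx": 0,"dy": 0,"dz": -0.057,"rx": 0,"ry": 0,"rz": 0},{"dx": 0,"dy": 0,"dz": -0.057,"rx": 0,"ry": 0,"rz": 0},{"dx": 0,"dy": 0,"dz": -0.057,"rx": 0,"ry": 0,"rz": 0},{"dx": 0,"dy": 0,"dz": -0.057,"rx": 0,"ry": 0,"rz": 0},{"dx": 0,"dy": 0,"dz": 0,"rx": 0,"ry": 0,"rz": 0},{"dx": 0,"dy": 0,"dz": 0,"rx": 0,"ry": 0,"rz": 0}]'

```text
time: 3.05
eef_pos: [441.3, -346.6, 30.2]
eef_rot: [0.989, 0.149, -0.001, -0.001]
ft_force: [-0.0, -0.8, -0.1]
width: 72.5
grip_force: 0.0
```

drive_tool --steps '[{"dx": 0.001,"dy": -0.005,"dz": -0.002,"rx": 0,"ry": 0,"rz": 0},{"dx": 0,"dy": 0,"dz": 0,"rx": 0,"ry": 0,"rz": 0}]'

```text
time: 3.22
eef_pos: [442.5, -351.1, 31.4]
eef_rot: [0.989, 0.148, 0.001, 0.001]
ft_force: [1.2, -0.4, 0.8]
width: 72.7
grip_force: 0.0
```

drive_tool --hand 255 --steps '[{"dx": 0,"dy": 0,"dz": 0,"rx": 0,"ry": 0,"rz": 0},{"dx": 0,"dy": 0,"dz": 0,"rx": 0,"ry": 0,"rz": 0},{"dx": 0,"dy": 0,"dz": 0,"rx": 0,"ry": 0,"rz": 0},{"dx": 0,"dy": 0,"dz": 0,"rx": 0,"ry": 0,"rz": 0},{"dx": 0,"dy": 0,"dz": 0,"rx": 0,"ry": 0,"rz": 0},{"dx": 0,"dy": 0,"dz": 0,"rx": 0,"ry": 0,"rz": 0},{"dx": 0,"dy": 0,"dz": 0,"rx": 0,"ry": 0,"rz": 0},{"dx": 0,"dy": 0,"dz": 0,"rx": 0,"ry": 0,"rz": 0},{"dx": 0,"dy": 0,"dz": 0,"rx": 0,"ry": 0,"rz": 0}]'

```text
time: 3.97
eef_pos: [441.5, -350.5, 29.6]
eef_rot: [0.989, 0.147, -0.0, -0.0]
ft_force: [-0.5, -0.4, -0.0]
width: 18.3
grip_force: 0.0
```

drive_tool --steps '[{"dx": 0,"dy": 0,"dz": 0,"rx": 0,"ry": 0,"rz": 0},{"dx": 0,"dy": 0,"dz": 0,"rx": 0,"ry": 0,"rz": 0},{"dx": 0,"dy": 0,"dz": 0,"rx": 0,"ry": 0,"rz": 0},{"dx": 0,"dy": 0,"dz": 0,"rx": 0,"ry": 0,"rz": 0}]'

```text
time: 4.3
eef_pos: [441.6, -350.7, 29.7]
eef_rot: [0.989, 0.147, 0.0, 0.0]
ft_force: [0.8, -2.1, 0.1]
width: 15.3
grip_force: 30.0
```

```bash
python3 -c "
from h import *
s=read_state();print(s['eef_pos'].round(2),np.rad2deg(2*np.arctan2(s['eef_rot'][1],s['eef_rot'][0])),s['qpos'].round(2),s['width'],s['grip_force'],s['ft_force'])"
```

```text
[ 441.63 -350.68   29.71] 16.950406002979758 [-0.79  0.66  1.87 -0.    0.62  0.49] 15.316264299761269 29.999625384807587 [ 0.75563899 -2.05524613  0.09358905]
```

drive_tool --steps '[{"dx": 0,"dy": 0,"dz": 0.047,"rx": 0,"ry": 0,"rz": 0},{"dx": 0,"dy": 0,"dz": 0.047,"rx": 0,"ry": 0,"rz": 0},{"dx": 0,"dy": 0,"dz": 0.047,"rx": 0,"ry": 0,"rz": 0},{"dx": 0.0204,"dy": 0.0328,"dz": 0,"rx": 0,"ry": 0,"rz": 0.197},{"dx": 0.0204,"dy": 0.0328,"dz": 0,"rx": 0,"ry": 0,"rz": 0.197},{"dx": 0.0204,"dy": 0.0328,"dz": 0,"rx": 0,"ry": 0,"rz": 0.197},{"dx": 0.0204,"dy": 0.0328,"dz": 0,"rx": 0,"ry": 0,"rz": 0.197},{"dx": 0.0204,"dy": 0.0328,"dz": 0,"rx": 0,"ry": 0,"rz": 0.197},{"dx": 0.0204,"dy": 0.0328,"dz": 0,"rx": 0,"ry": 0,"rz": 0.197},{"dx": 0.0204,"dy": 0.0328,"dz": 0,"rx": 0,"ry": 0,"rz": 0.197},{"dx": 0.0204,"dy": 0.0328,"dz": 0,"rx": 0,"ry": 0,"rz": 0.197},{"dx": 0,"dy": 0,"dz": 0,"rx": 0,"ry": 0,"rz": 0},{"dx": 0,"dy": 0,"dz": 0,"rx": 0,"ry": 0,"rz": 0},{"dx": 0,"dy": 0,"dz": 0,"rx": 0,"ry": 0,"rz": 0}]'

```text
time: 5.47
eef_pos: [522.7, -219.4, 100.0]
eef_rot: [0.847, 0.531, -0.0, -0.0]
ft_force: [0.2, 0.1, -0.9]
width: 15.2
grip_force: 30.0
```

```bash
cat >> h.py <<'E'
def tip(s,f,n=(0,)):
    "bar axis from wrist depth: points near tool x axis, 12..150mm ahead, at grasp height; printed in tool coords"
    P=cloud(f);M=np.asarray(f['mount']);Q=P@M[:3,:3].T+M[:3,3]
    z=np.asarray(f['z_map']);m=(z>0)&(abs(Q[...,1])<14)&(abs(Q[...,2]+22)<14)&(Q[...,0]>15)&(Q[...,0]<160)
    return Q,m
E
python3 - <<'E'
from h import *
s,f,P=snap('w4');print(s['time'],s['eef_pos'].round(2),s['qpos'].round(2),np.rad2deg(2*np.arctan2(s['eef_rot'][1],s['eef_rot'][0])),s['width'])
Q,m=tip(s,f);q=Q[m];print(len(q))
if len(q):
  for a in range(15,160,10):
    k=(q[:,0]>=a)&(q[:,0]<a+10)
    if k.sum():print(a,k.sum(),np.median(q[k],0).round(1),np.ptp(q[k,1]).round(1),q[k,2].min().round(1))
  print('xmax',np.percentile(q[:,0],[98,100]))
v,u=np.where(m);print(u.min(),u.max(),v.min(),v.max())
E
```

```text
5.4667 [ 522.71 -219.42   99.97] [-0.51  0.55  1.82 -0.    0.77 -0.06] 64.12717741411926 15.249770880382469
5014
15 567 [ 20.1   0.  -25.4] 15.7 -27.9
25 541 [ 29.3   0.  -23.7] 15.5 -28.1
35 394 [ 40.2   0.  -22.7] 9.7 -25.5
45 411 [ 50.1   0.  -22.8] 9.6 -25.2
55 420 [ 60.1   0.5 -22.7] 9.4 -25.1
65 455 [ 70.3   0.  -22.6] 9.8 -25.1
75 469 [ 80.1   0.  -22.7] 9.6 -25.4
85 485 [ 90.    0.  -22.7] 9.4 -24.9
95 516 [100.1   0.  -22.7] 9.7 -25.2
105 542 [110.    0.  -22.5] 9.6 -25.2
115 214 [116.9   0.  -22.3] 10.0 -25.2
xmax [116.95095988 120.12304965]
302 332 0 228
```

View pics/w4.png

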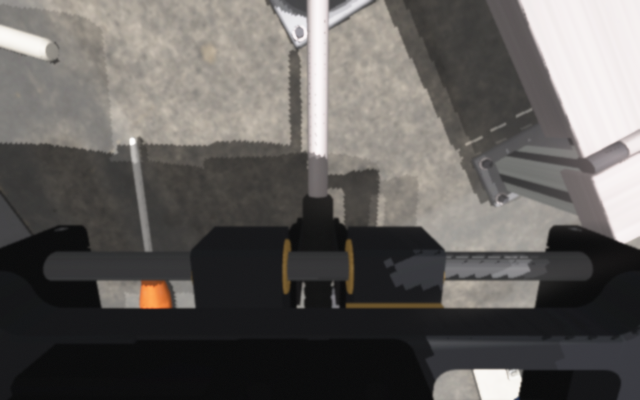

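The bar is held straight and level, and the rod runs up out of the top of the frame at (318,0). Lower it to hole height, then insert.

drive_tool --steps '[{"dx": 0,"dy": 0,"dz": -0.043,"rx": 0,"ry": 0,"rz": 0},{"dx": 0,"dy": 0,"dz": -0.043,"rx": 0,"ry": 0,"rz": 0},{"dx": 0,"dy": 0,"dz": -0.043,"rx": 0,"ry": 0,"rz": 0},{"dx": 0,"dy": 0,"dz": 0,"rx": 0,"ry": 0,"rz": 0},{"dx": 0,"dy": 0,"dz": 0,"rx": 0,"ry": 0,"rz": 0},{"dx": 0.0048,"dy": 0.0099,"dz": 0,"rx": 0,"ry": 0,"rz": 0},{"dx": 0.0048,"dy": 0.0099,"dz": 0,"rx": 0,"ry": 0,"rz": 0},{"dx": 0.0048,"dy": 0.0099,"dz": 0,"rx": 0,"ry": 0,"rz": 0},{"dx": 0.0048,"dy": 0.0099,"dz": 0,"rx": 0,"ry": 0,"rz": 0},{"dx": 0,"dy": 0,"dz": 0,"rx": 0,"ry": 0,"rz": 0},{"dx": 0,"dy": 0,"dz": 0,"rx": 0,"ry": 0,"rz": 0}]'

```text
time: 6.43
eef_pos: [533.0, -199.0, 36.0]
eef_rot: [0.847, 0.532, 0.0, 0.0]
ft_force: [0.1, -0.2, -1.7]
width: 15.3
grip_force: 30.0
```

drive_tool --steps '[{"dx": 0.0044,"dy": 0.009,"dz": 0,"rx": 0,"ry": 0,"rz": 0},{"dx": 0.0044,"dy": 0.009,"dz": 0,"rx": 0,"ry": 0,"rz": 0},{"dx": 0,"dy": 0,"dz": 0,"rx": 0,"ry": 0,"rz": 0},{"dx": 0,"dy": 0,"dz": 0,"rx": 0,"ry": 0,"rz": 0}]'

```text
time: 6.77
eef_pos: [537.2, -190.2, 35.6]
eef_rot: [0.847, 0.532, -0.0, 0.0]
ft_force: [0.9, 0.6, -2.0]
width: 15.1
grip_force: 30.0
```

```bash
cat > arc.py <<'E'
import sys,json,numpy as np
b,step,n,rho=map(float,sys.argv[1:5]);rho2=float(sys.argv[5]) if len(sys.argv)>5 else rho
i=np.arange(n+1);a=np.deg2rad(b-step*i);q=np.linspace(rho,rho2,int(n)+1)
p=np.c_[q*np.cos(a),q*np.sin(a)]/500;c=np.round(p,4)
for k in range(int(n)):
    d=c[k+1]-c[k];print(json.dumps({"dx":round(d[0],4),"dy":round(d[1],4),"dz":0,"rx":0,"ry":0,"rz":round(-step/30,4)}),end=', ')
print('end',p[-1]*500+[606.1,-48.5])
E
python3 arc.py 244 5.4 20 157.5
```

```text
{"dx": -0.026, "dy": 0.0142, "dz": 0, "rx": 0, "ry": 0, "rz": -0.18}, {"dx": -0.0246, "dy": 0.0167, "dz": 0, "rx": 0, "ry": 0, "rz": -0.18}, {"dx": -0.0229, "dy": 0.0188, "dz": 0, "rx": 0, "ry": 0, "rz": -0.18}, {"dx": -0.021, "dy": 0.021, "dz": 0, "rx": 0, "ry": 0, "rz": -0.18}, {"dx": -0.019, "dy": 0.0228, "dz": 0, "rx": 0, "ry": 0, "rz": -0.18}, {"dx": -0.0167, "dy": 0.0245, "dz": 0, "rx": 0, "ry": 0, "rz": -0.18}, {"dx": -0.0143, "dy": 0.026, "dz": 0, "rx": 0, "ry": 0, "rz": -0.18}, {"dx": -0.0119, "dy": 0.0272, "dz": 0, "rx": 0, "ry": 0, "rz": -0.18}, {"dx": -0.0092, "dy": 0.0282, "dz": 0, "rx": 0, "ry": 0, "rz": -0.18}, {"dx": -0.0065, "dy": 0.029, "dz": 0, "rx": 0, "ry": 0, "rz": -0.18}, {"dx": -0.0038, "dy": 0.0294, "dz": 0, "rx": 0, "ry": 0, "rz": -0.18}, {"dx": -0.001, "dy": 0.0297, "dz": 0, "rx": 0, "ry": 0, "rz": -0.18}, {"dx": 0.0018, "dy": 0.0296, "dz": 0, "rx": 0, "ry": 0, "rz": -0.18}, {"dx": 0.0046, "dy": 0.0293, "dz": 0, "rx": 0, "ry": 0, "rz": -0.18}, {"dx": 0.0074, "dy": 0.0288, "dz": 0, "rx": 0, "ry": 0, "rz": -0.18}, {"dx": 0.01, "dy": 0.0279, "dz": 0, "rx": 0, "ry": 0, "rz": -0.18}, {"dx": 0.0126, "dy": 0.0269, "dz": 0, "rx": 0, "ry": 0, "rz": -0.18}, {"dx": 0.015, "dy": 0.0256, "dz": 0, "rx": 0, "ry": 0, "rz": -0.18}, {"dx": 0.0174, "dy": 0.024, "dz": 0, "rx": 0, "ry": 0, "rz": -0.18}, {"dx": 0.0196, "dy": 0.0223, "dz": 0, "rx": 0, "ry": 0, "rz": -0.18}, end [492.80398145  60.90869335]
```

drive_tool --steps '[{"dx": -0.026,"dy": 0.0142,"dz": 0,"rx": 0,"ry": 0,"rz": -0.18},{"dx": -0.0246,"dy": 0.0167,"dz": 0,"rx": 0,"ry": 0,"rz": -0.18},{"dx": -0.0229,"dy": 0.0188,"dz": 0,"rx": 0,"ry": 0,"rz": -0.18},{"dx": -0.021,"dy": 0.021,"dz": 0,"rx": 0,"ry": 0,"rz": -0.18},{"dx": -0.019,"dy": 0.0228,"dz": 0,"rx": 0,"ry": 0,"rz": -0.18}]'

```text
time: 7.18
eef_pos: [481.2, -144.4, 36.1]
eef_rot: [0.949, 0.316, 0.002, 0.001]
ft_force: [5.6, -3.4, -1.5]
width: 16.4
grip_force: 31.2
```

drive_tool --steps '[{"dx": -0.0167,"dy": 0.0245,"dz": 0,"rx": 0,"ry": 0,"rz": -0.18},{"dx": -0.0143,"dy": 0.026,"dz": 0,"rx": 0,"ry": 0,"rz": -0.18},{"dx": -0.0119,"dy": 0.0272,"dz": 0,"rx": 0,"ry": 0,"rz": -0.18},{"dx": -0.0092,"dy": 0.0282,"dz": 0,"rx": 0,"ry": 0,"rz": -0.18},{"dx": -0.0065,"dy": 0.029,"dz": 0,"rx": 0,"ry": 0,"rz": -0.18},{"dx": -0.0038,"dy": 0.0294,"dz": 0,"rx": 0,"ry": 0,"rz": -0.18},{"dx": -0.001,"dy": 0.0297,"dz": 0,"rx": 0,"ry": 0,"rz": -0.18},{"dx": 0,"dy": 0,"dz": 0,"rx": 0,"ry": 0,"rz": 0}]'

```text
time: 7.85
eef_pos: [447.3, -45.3, 35.6]
eef_rot: [1.0, -0.008, -0.001, -0.0]
ft_force: [-8.4, -4.3, -1.0]
width: 18.3
grip_force: 32.7
```

```bash
cat >> h.py <<'E'
def barinfo(tag):
    s,f,P=snap(tag);Q,m=tip(s,f);q=Q[m]
    yaw=np.rad2deg(2*np.arctan2(s['eef_rot'][1],s['eef_rot'][0]))
    d=s['eef_pos'][:2]-[606.1,-48.5]
    print('t',s['time'],'tcp',s['eef_pos'].round(1),'yaw',yaw.round(2),'rho',np.hypot(*d).round(1),'beta-180',np.rad2deg(np.arctan2(-d[1],-d[0])).round(2),'w',s['width'].round(1),'F',s['ft_force'].round(1),'j',s['qpos'].round(2))
    k=(q[:,0]>36)&(q[:,0]<105);b=q[k];b=b[b[:,2]>-30]
    # rod centre per x-bin
    c=[]
    for a in range(36,104,4):
        t=b[(b[:,0]>=a)&(b[:,0]<a+4)]
        if len(t)>10:c.append((a+2,(t[:,1].max()+t[:,1].min())/2,t[:,2].min(),np.ptp(t[:,1])))
    c=np.array(c);p=np.polyfit(c[:,0],c[:,1],1);pz=np.polyfit(c[:,0],c[:,2],1)
    print('bar dev deg',np.rad2deg(np.arctan(p[0])).round(2),'y@0',p[1].round(2),'topz slope deg',np.rad2deg(np.arctan(pz[0])).round(2),'topz@70',np.polyval(pz,70).round(1),'widths',c[::4,3].round(1))
    # sleeve end: width drop
    for a in range(20,44,2):
        t=q[(q[:,0]>=a)&(q[:,0]<a+2)]
        if len(t):print(a,np.ptp(t[:,1]).round(1),t[:,2].min().round(1),end=' | ')
    print();return s,f,P
E
python3 -c "
from h import *
barinfo('w5')"
```

```text
Traceback (most recent call last):
  File "h.py", line 27, in barinfo
    print('t',s['time'],'tcp',s['eef_pos'].round(1),'yaw',yaw.round(2),'rho',np.hypot(*d).round(1),'beta-180',np.rad2deg(np.arctan2(-d[1],-d[0])).round(2),'w',s['width'].round(1),'F',s['ft_force'].round(1),'j',s['qpos'].round(2))
                                                                                                                                                               ^^^^^^^^^^^^^^^^
AttributeError: 'float' object has no attribute 'round'
```

```bash
sed -i "s/s\['width'\].round(1)/round(s['width'],1)/" h.py; python3 -c "
from h import *
barinfo('w5')"
```

```text
t 7.9 tcp [447.  -46.   35.5] yaw -0.54 rho 159.2 beta-180 -0.92 w 17.6 F [-7.1 -4.6 -1.7] j [-0.25  0.55  2.14 -0.    0.45  1.33]
bar dev deg 6.48 y@0 3.96 topz slope deg 2.76 topz@70 -23.8 widths [10.6  7.6  4. ]
20 16.1 -28.0 | 22 16.1 -27.9 | 24 16.0 -28.1 | 26 16.1 -27.5 | 28 15.5 -27.8 | 30 13.3 -26.5 | 32 11.8 -25.3 | 34 10.2 -24.4 | 36 10.2 -24.6 | 38 10.1 -24.5 | 40 10.1 -24.8 | 42 9.6 -24.7 |
```

```bash
sed -i 's/abs(Q\[...,1\])<14)/abs(Q[...,1])<30)/; s/abs(Q\[...,2\]+22)<14/abs(Q[...,2]+24)<6/' h.py; python3 - <<'E'
from h import *
s,f,P=barinfo('w6')
cv2.imwrite('pics/w6c.png',cv2.resize(f['pixels'][:240,200:440],None,fx=2.5,fy=2.5,interpolation=cv2.INTER_CUBIC))
E
```

```text
t 7.95 tcp [446.8 -46.4  35.4] yaw -0.47 rho 159.3 beta-180 -0.77 w 18.0 F [-7.4 -3.4  0.1] j [-0.25  0.55  2.14 -0.    0.45  1.33]
bar dev deg 12.74 y@0 -0.71 topz slope deg 0.04 topz@70 -24.9 widths [10.2 10.4 10.5 10.8 10.6]
20 16.2 -28.5 | 22 16.2 -28.0 | 24 16.0 -27.7 | 26 15.3 -28.1 | 28 15.5 -27.7 | 30 13.8 -26.4 | 32 11.9 -24.8 | 34 10.2 -24.8 | 36 10.2 -24.8 | 38 9.6 -24.5 | 40 10.2 -24.9 | 42 10.0 -24.6 |
```

View pics/w6c.png

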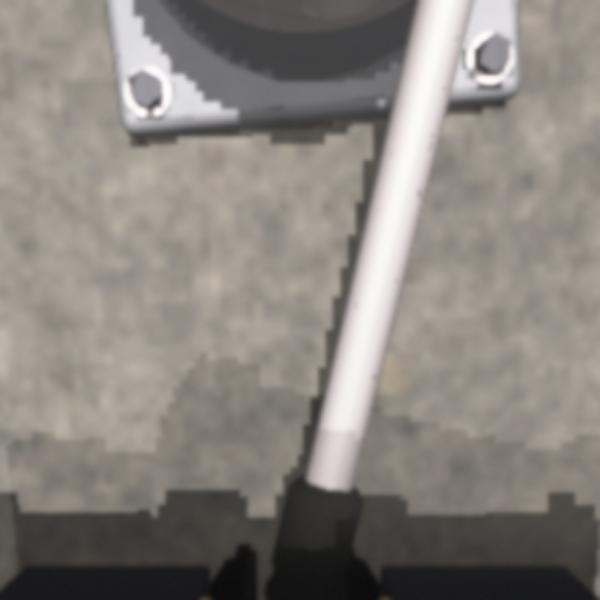

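The crop shows the bar skewed in the grip by about 13°, leaning right: the loose fit let it skew and pull its tip out of the hole. I'll back off, rise, see whether it straightens, and re-measure the collar.

drive_tool --steps '[{"dx": -0.02,"dy": 0.005,"dz": 0,"rx": 0,"ry": 0,"rz": 0},{"dx": -0.02,"dy": 0.005,"dz": 0,"rx": 0,"ry": 0,"rz": 0},{"dx": -0.02,"dy": 0,"dz": 0,"rx": 0,"ry": 0,"rz": 0},{"dx": 0,"dy": 0,"dz": 0.06,"rx": 0,"ry": 0,"rz": 0},{"dx": 0,"dy": 0,"dz": 0.06,"rx": 0,"ry": 0,"rz": 0},{"dx": 0.02,"dy": 0,"dz": 0.06,"rx": 0,"ry": 0,"rz": 0},{"dx": 0.02,"dy": 0,"dz": 0.06,"rx": 0,"ry": 0,"rz": 0},{"dx": 0.02,"dy": 0,"dz": 0.02,"rx": 0,"ry": 0,"rz": 0},{"dx": 0,"dy": 0,"dz": 0,"rx": 0,"ry": 0,"rz": 0},{"dx": 0,"dy": 0,"dz": 0,"rx": 0,"ry": 0,"rz": 0}]'

```text
time: 8.83
eef_pos: [448.0, -41.7, 165.4]
eef_rot: [1.0, -0.004, 0.0, 0.0]
ft_force: [-0.1, -0.3, -1.9]
width: 15.1
grip_force: 29.8
```

```bash
cat >> h.py <<'E'
def dots(s,f,c=(606.1,-48.5),rd=33.04):
    "unwrap collar-top annulus; score darkness vs angle folded at 45 deg"
    K=np.asarray(f['K']);M=np.asarray(f['mount']);T=R.from_quat(s['eef_rot']).as_matrix()
    C=T@M[:3,3]+s['eef_pos'];g=cv2.cvtColor(f['pixels'],cv2.COLOR_BGR2GRAY).astype(np.float32)
    def proj(X):
        q=((X-C)@T)@M[:3,:3];x,y,zz=q[:,0],-q[:,1],-q[:,2];return K[0,0]*x/zz+K[0,2],K[1,1]*y/zz+K[1,2],zz
    best=None;A=np.arange(0,360,.5);a=np.deg2rad(A)
    out=[]
    for ddx in np.arange(-3,3.1,1):
      for ddy in np.arange(-3,3.1,1):
        def samp(rad):
            X=np.c_[c[0]+ddx+rad*np.cos(a),c[1]+ddy+rad*np.sin(a),np.full(len(a),72.)]
            u,v,zz=proj(X);val=cv2.remap(g,u.astype(np.float32)[None],v.astype(np.float32)[None],cv2.INTER_LINEAR,borderValue=-1)[0]
            ui=np.clip(u.round().astype(int),0,639);vi=np.clip(v.round().astype(int),0,399)
            zm=np.asarray(f['z_map'])[vi,ui];ok=(u>1)&(u<638)&(v>1)&(v<398)&(abs(zm-zz)<6);return val,ok
        v0,ok=samp(rd);v1,o1=samp(rd-4);v2,o2=samp(rd+4);ok&=o1&o2
        d=np.where(ok,np.clip(np.minimum(v1,v2)-v0,0,60),0)
        sc=d.reshape(8,90).sum(0);sc=np.convolve(np.r_[sc[-2:],sc,sc[:2]],np.ones(5),'valid')
        n=max(ok.reshape(8,90)[:,sc.argmax()].sum(),1)
        out.append((sc.max(),A[sc.argmax()],ddx,ddy,n))
    out.sort(reverse=True);print('dots phase mod45:',out[:4]);return out[0]
E
python3 - <<'E'
from h import *
s,f,P=barinfo('w7');dots(s,f)
E
```

```text
t 8.8333 tcp [448.  -41.7 165.4] yaw -0.52 rho 158.3 beta-180 -2.47 w 15.1 F [-0.1 -0.3 -1.9] j [-0.24  0.31  2.03 -0.    0.8   1.34]
bar dev deg 1.01 y@0 -0.53 topz slope deg -0.1 topz@70 -25.2 widths [9.7 9.4 9.7 9.5 9.7]
20 15.6 -28.2 | 22 15.6 -27.9 | 24 15.6 -27.6 | 26 15.4 -27.5 | 28 15.4 -29.5 | 30 14.9 -29.8 | 32 10.8 -25.7 | 34 9.7 -25.2 | 36 9.7 -25.1 | 38 9.6 -24.8 | 40 9.1 -25.2 | 42 9.0 -24.7 | 
dots phase mod45: [(np.float64(1200.0), np.float64(12.5), np.float64(0.0), np.float64(0.0), np.int64(4)), (np.float64(1200.0), np.float64(10.5), np.float64(0.0), np.float64(-1.0), np.int64(4)), (np.float64(1200.0), np.float64(10.5), np.float64(-1.0), np.float64(-1.0), np.int64(4)), (np.float64(1156.9384765625), np.float64(10.5), np.float64(1.0), np.float64(-1.0), np.int64(4))]
```

drive_tool --steps '[{"dx": 0.0109,"dy": -0.0332,"dz": 0,"rx": 0,"ry": 0,"rz": 0.194},{"dx": 0.0109,"dy": -0.0332,"dz": 0,"rx": 0,"ry": 0,"rz": 0.194},{"dx": 0.0109,"dy": -0.0332,"dz": 0,"rx": 0,"ry": 0,"rz": 0.194},{"dx": 0.0109,"dy": -0.0332,"dz": 0,"rx": 0,"ry": 0,"rz": 0.194},{"dx": 0.0109,"dy": -0.0332,"dz": 0,"rx": 0,"ry": 0,"rz": 0.194},{"dx": 0.0109,"dy": -0.0332,"dz": 0,"rx": 0,"ry": 0,"rz": 0.194},{"dx": 0.0109,"dy": -0.0332,"dz": 0,"rx": 0,"ry": 0,"rz": 0.194},{"dx": 0.0109,"dy": -0.0332,"dz": 0,"rx": 0,"ry": 0,"rz": 0.194},{"dx": 0.0109,"dy": -0.0332,"dz": 0,"rx": 0,"ry": 0,"rz": 0.194},{"dx": 0.0109,"dy": -0.0332,"dz": 0,"rx": 0,"ry": 0,"rz": 0.194},{"dx": 0,"dy": 0,"dz": -0.065,"rx": 0,"ry": 0,"rz": 0},{"dx": 0,"dy": 0,"dz": -0.065,"rx": 0,"ry": 0,"rz": 0},{"dx": 0,"dy": 0,"dz": -0.065,"rx": 0,"ry": 0,"rz": 0},{"dx": 0,"dy": 0,"dz": -0.065,"rx": 0,"ry": 0,"rz": 0},{"dx": 0,"dy": 0,"dz": 0,"rx": 0,"ry": 0,"rz": 0},{"dx": 0,"dy": 0,"dz": 0,"rx": 0,"ry": 0,"rz": 0}]'

```text
time: 10.22
eef_pos: [501.4, -207.0, 33.8]
eef_rot: [0.876, 0.482, -0.001, -0.002]
ft_force: [0.2, -0.3, -1.7]
width: 15.3
grip_force: 29.8
```

drive_tool --steps '[{"dx": 0.0055,"dy": 0.0084,"dz": 0,"rx": 0,"ry": 0,"rz": 0},{"dx": 0.0055,"dy": 0.0084,"dz": 0,"rx": 0,"ry": 0,"rz": 0},{"dx": 0.0055,"dy": 0.0084,"dz": 0,"rx": 0,"ry": 0,"rz": 0},{"dx": 0.0055,"dy": 0.0084,"dz": 0,"rx": 0,"ry": 0,"rz": 0},{"dx": 0,"dy": 0,"dz": 0,"rx": 0,"ry": 0,"rz": 0},{"dx": 0,"dy": 0,"dz": 0,"rx": 0,"ry": 0,"rz": 0}]'

```text
time: 10.72
eef_pos: [514.5, -190.5, 36.2]
eef_rot: [0.876, 0.482, 0.0, 0.0]
ft_force: [-0.7, -1.3, -1.3]
width: 15.1
grip_force: 29.8
```

drive_tool --steps '[{"dx": 0.0053,"dy": 0.0081,"dz": 0,"rx": 0,"ry": 0,"rz": 0},{"dx": 0.0053,"dy": 0.0081,"dz": 0,"rx": 0,"ry": 0,"rz": 0},{"dx": 0.0053,"dy": 0.0081,"dz": 0,"rx": 0,"ry": 0,"rz": 0},{"dx": 0,"dy": 0,"dz": 0,"rx": 0,"ry": 0,"rz": 0},{"dx": 0,"dy": 0,"dz": 0,"rx": 0,"ry": 0,"rz": 0}]'

```text
time: 11.13
eef_pos: [522.3, -178.5, 35.6]
eef_rot: [0.876, 0.482, 0.0, 0.0]
ft_force: [-0.6, 0.1, -1.5]
width: 15.6
grip_force: 30.0
```

```bash
python3 - <<'E'
from h import *
s,f,P=barinfo('w8')
E
# skew-in then swing: yaw and TCP separately
cat > plan.py <<'E'
import sys,json,numpy as np
# absolute waypoints (rho,beta,yaw) -> rows
def rows(w):
    o=[]
    p=[(np.array([r*np.cos(np.deg2rad(b)),r*np.sin(np.deg2rad(b))])/500).round(4) for r,b,_ in w]
    for k in range(len(w)-1):
        d=p[k+1]-p[k];o.append({"dx":round(float(d[0]),4),"dy":round(float(d[1]),4),"dz":0,"rx":0,"ry":0,"rz":round((w[k+1][2]-w[k][2])/30,3)})
    return o
def seg(a,b,n): return [tuple(np.array(a)+(np.array(b)-np.array(a))*i/n) for i in range(n+1)]
E
python3 -c "
from plan import *
w=seg((154.5,237,57.5),(150.5,220,36),4)
print(json.dumps(rows(w)))
w=seg((150.5,220,36),(150.5,132,-52),20)
print(json.dumps(rows(w)))"
```

```text
t 11.1333 tcp [ 522.3 -178.5   35.6] yaw 57.65 rho 154.7 beta-180 57.21 w 15.6 F [-0.6  0.1 -1.5] j [-0.45  0.63  1.9   0.    0.61  0.12]
bar dev deg -0.02 y@0 0.21 topz slope deg -0.28 topz@70 -25.1 widths [ 9.7  9.5  9.2 10.   9.7]
20 15.1 -28.1 | 22 15.0 -27.8 | 24 14.9 -27.8 | 26 14.9 -27.8 | 28 15.5 -27.8 | 30 14.9 -27.4 | 32 9.8 -25.0 | 34 9.7 -24.8 | 36 9.7 -24.7 | 38 9.7 -24.7 | 40 9.7 -24.7 | 42 9.6 -24.7 | 
[{"dx": -0.0175, "dy": 0.0147, "dz": 0, "rx": 0, "ry": 0, "rz": -0.179}, {"dx": -0.0163, "dy": 0.016, "dz": 0, "rx": 0, "ry": 0, "rz": -0.179}, {"dx": -0.0149, "dy": 0.017, "dz": 0, "rx": 0, "ry": 0, "rz": -0.179}, {"dx": -0.0136, "dy": 0.0179, "dz": 0, "rx": 0, "ry": 0, "rz": -0.179}]
[{"dx": -0.0141, "dy": 0.0183, "dz": 0, "rx": 0, "ry": 0, "rz": -0.147}, {"dx": -0.0128, "dy": 0.0193, "dz": 0, "rx": 0, "ry": 0, "rz": -0.147}, {"dx": -0.0112, "dy": 0.0202, "dz": 0, "rx": 0, "ry": 0, "rz": -0.147}, {"dx": -0.0096, "dy": 0.021, "dz": 0, "rx": 0, "ry": 0, "rz": -0.147}, {"dx": -0.008, "dy": 0.0217, "dz": 0, "rx": 0, "ry": 0, "rz": -0.147}, {"dx": -0.0063, "dy": 0.0222, "dz
[... 333 characters left out ...]
0.0025, "dy": 0.023, "dz": 0, "rx": 0, "ry": 0, "rz": -0.147}, {"dx": 0.0043, "dy": 0.0227, "dz": 0, "rx": 0, "ry": 0, "rz": -0.147}, {"dx": 0.006, "dy": 0.0223, "dz": 0, "rx": 0, "ry": 0, "rz": -0.147}, {"dx": 0.0076, "dy": 0.0218, "dz": 0, "rx": 0, "ry": 0, "rz": -0.147}, {"dx": 0.0094, "dy": 0.0211, "dz": 0, "rx": 0, "ry": 0, "rz": -0.147}, {"dx": 0.0109, "dy": 0.0204, "dz": 0, "rx": 0, "ry": 0, "rz": -0.147}, {"dx": 0.0124, "dy": 0.0195, "dz": 0, "rx": 0, "ry": 0, "rz": -0.147}, {"dx": 0.0139, "dy": 0.0184, "dz": 0, "rx": 0, "ry": 0, "rz": -0.147}, {"dx": 0.0153, "dy": 0.0174, "dz": 0, "rx": 0, "ry": 0, "rz": -0.147}, {"dx": 0.0166, "dy": 0.0161, "dz": 0, "rx": 0, "ry": 0, "rz": -0.147}]
```

drive_tool --steps '[{"dx": -0.0175,"dy": 0.0147,"dz": 0,"rx": 0,"ry": 0,"rz": -0.179},{"dx": -0.0163,"dy": 0.016,"dz": 0,"rx": 0,"ry": 0,"rz": -0.179},{"dx": -0.0149,"dy": 0.017,"dz": 0,"rx": 0,"ry": 0,"rz": -0.179},{"dx": -0.0136,"dy": 0.0179,"dz": 0,"rx": 0,"ry": 0,"rz": -0.179},{"dx": 0,"dy": 0,"dz": 0,"rx": 0,"ry": 0,"rz": 0},{"dx": 0,"dy": 0,"dz": 0,"rx": 0,"ry": 0,"rz": 0}]'

```text
time: 11.68
eef_pos: [489.5, -145.9, 35.5]
eef_rot: [0.951, 0.31, -0.001, -0.001]
ft_force: [-6.9, -7.0, -2.0]
width: 15.4
grip_force: 30.1
```

```bash
python3 - <<'E'
from h import *
s,f,P=barinfo('w9')
E
```

```text
t 11.6833 tcp [ 489.5 -145.9   35.5] yaw 36.12 rho 151.9 beta-180 39.86 w 15.4 F [-6.9 -7.  -2. ] j [-0.42  0.6   2.   -0.    0.55  0.52]
bar dev deg 0.8 y@0 -0.24 topz slope deg 0.35 topz@70 -25.2 widths [9.7 9.5 9.7 9.5 9.7]
20 15.7 -27.5 | 22 15.6 -27.8 | 24 15.5 -28.1 | 26 15.5 -28.2 | 28 15.5 -27.8 | 30 14.4 -27.1 | 32 9.2 -24.6 | 34 9.7 -25.0 | 36 9.7 -24.5 | 38 9.7 -25.1 | 40 9.6 -24.4 | 42 9.6 -26.1 |
```

drive_tool --steps '[{"dx": -0.0141,"dy": 0.0183,"dz": 0,"rx": 0,"ry": 0,"rz": -0.147},{"dx": -0.0128,"dy": 0.0193,"dz": 0,"rx": 0,"ry": 0,"rz": -0.147},{"dx": -0.0112,"dy": 0.0202,"dz": 0,"rx": 0,"ry": 0,"rz": -0.147},{"dx": -0.0096,"dy": 0.021,"dz": 0,"rx": 0,"ry": 0,"rz": -0.147},{"dx": -0.008,"dy": 0.0217,"dz": 0,"rx": 0,"ry": 0,"rz": -0.147},{"dx": -0.0063,"dy": 0.0222,"dz": 0,"rx": 0,"ry": 0,"rz": -0.147},{"dx": 0,"dy": 0,"dz": 0,"rx": 0,"ry": 0,"rz": 0}]'

```text
time: 12.32
eef_pos: [459.3, -83.8, 35.7]
eef_rot: [0.997, 0.083, -0.0, -0.0]
ft_force: [-4.2, -6.4, -1.0]
width: 15.5
grip_force: 30.5
```

```bash
python3 - <<'E'
from h import *
s,f,P=barinfo('w10')
E
```

```text
t 12.3167 tcp [459.3 -83.8  35.7] yaw 9.47 rho 151.0 beta-180 13.5 w 15.5 F [-4.2 -6.4 -1. ] j [-0.32  0.56  2.1  -0.    0.47  1.08]
bar dev deg 1.84 y@0 -0.42 topz slope deg -0.34 topz@70 -25.0 widths [ 9.7 10.   9.7  9.9  9.7]
20 15.7 -27.5 | 22 15.6 -27.5 | 24 15.6 -27.4 | 26 15.5 -27.7 | 28 15.5 -27.8 | 30 14.4 -27.4 | 32 11.2 -25.0 | 34 9.7 -24.2 | 36 9.7 -24.5 | 38 9.1 -24.5 | 40 9.1 -24.5 | 42 9.6 -24.4 |
```

drive_tool --steps '[{"dx": -0.0045,"dy": 0.0227,"dz": 0,"rx": 0,"ry": 0,"rz": -0.147},{"dx": -0.0028,"dy": 0.0229,"dz": 0,"rx": 0,"ry": 0,"rz": -0.147},{"dx": -0.0011,"dy": 0.0231,"dz": 0,"rx": 0,"ry": 0,"rz": -0.147},{"dx": 0.0007,"dy": 0.0231,"dz": 0,"rx": 0,"ry": 0,"rz": -0.147},{"dx": 0.0025,"dy": 0.023,"dz": 0,"rx": 0,"ry": 0,"rz": -0.147},{"dx": 0.0043,"dy": 0.0227,"dz": 0,"rx": 0,"ry": 0,"rz": -0.147},{"dx": 0.006,"dy": 0.0223,"dz": 0,"rx": 0,"ry": 0,"rz": -0.147},{"dx": 0,"dy": 0,"dz": 0,"rx": 0,"ry": 0,"rz": 0}]'

```text
time: 13.03
eef_pos: [462.2, -4.0, 35.5]
eef_rot: [0.983, -0.184, -0.001, 0.0]
ft_force: [-4.5, -4.6, -2.1]
width: 15.1
grip_force: 30.6
```

```bash
python3 - <<'E'
from h import *
s,f,P=barinfo('w11')
E
```

```text
t 13.0333 tcp [462.2  -4.   35.5] yaw -21.24 rho 150.6 beta-180 -17.19 w 15.1 F [-4.5 -4.6 -2.1] j [-0.15  0.56  2.12  0.    0.47  1.79]
bar dev deg 1.99 y@0 -0.65 topz slope deg -0.08 topz@70 -25.0 widths [9.7 9.5 9.7 9.4 9.7]
20 15.7 -27.5 | 22 15.6 -28.1 | 24 15.6 -27.8 | 26 15.5 -28.0 | 28 15.5 -27.4 | 30 14.4 -27.2 | 32 9.2 -24.7 | 34 9.2 -25.0 | 36 9.1 -24.8 | 38 9.7 -24.7 | 40 9.6 -24.9 | 42 9.6 -24.9 |
```

Engaged and turning steadily. Finish this swing.

drive_tool --steps '[{"dx": 0.0076,"dy": 0.0218,"dz": 0,"rx": 0,"ry": 0,"rz": -0.147},{"dx": 0.0094,"dy": 0.0211,"dz": 0,"rx": 0,"ry": 0,"rz": -0.147},{"dx": 0.0109,"dy": 0.0204,"dz": 0,"rx": 0,"ry": 0,"rz": -0.147},{"dx": 0.0124,"dy": 0.0195,"dz": 0,"rx": 0,"ry": 0,"rz": -0.147},{"dx": 0.0139,"dy": 0.0184,"dz": 0,"rx": 0,"ry": 0,"rz": -0.147},{"dx": 0.0153,"dy": 0.0174,"dz": 0,"rx": 0,"ry": 0,"rz": -0.147},{"dx": 0,"dy": 0,"dz": 0,"rx": 0,"ry": 0,"rz": 0}]'

```text
time: 13.67
eef_pos: [497.3, 54.9, 35.4]
eef_rot: [0.915, -0.404, -0.001, 0.0]
ft_force: [-4.1, -4.0, -1.0]
width: 15.3
grip_force: 30.7
```

```bash
python3 - <<'E'
from h import *
s,f,P=barinfo('w12')
E
```

```text
t 13.6667 tcp [497.3  54.9  35.4] yaw -47.61 rho 150.1 beta-180 -43.54 w 15.3 F [-4.1 -4.  -1. ] j [-0.02  0.59  2.02  0.    0.53  2.38]
bar dev deg 2.01 y@0 -0.69 topz slope deg -0.07 topz@70 -25.0 widths [9.7 9.4 9.7 9.5 9.7]
20 15.7 -27.7 | 22 15.6 -27.8 | 24 15.5 -28.1 | 26 15.5 -28.0 | 28 15.5 -27.8 | 30 13.8 -26.4 | 32 9.2 -25.0 | 34 9.2 -24.6 | 36 9.7 -25.0 | 38 9.7 -25.2 | 40 9.6 -24.6 | 42 9.6 -24.7 |
```

drive_tool --steps '[{"dx": -0.0146,"dy": 0.0171,"dz": 0,"rx": 0,"ry": 0,"rz": 0},{"dx": -0.0146,"dy": 0.0171,"dz": 0,"rx": 0,"ry": 0,"rz": 0},{"dx": -0.0146,"dy": 0.0171,"dz": 0,"rx": 0,"ry": 0,"rz": 0},{"dx": -0.0146,"dy": 0.0171,"dz": 0,"rx": 0,"ry": 0,"rz": 0},{"dx": 0,"dy": 0,"dz": 0.065,"rx": 0,"ry": 0,"rz": 0},{"dx": 0,"dy": 0,"dz": 0.065,"rx": 0,"ry": 0,"rz": 0},{"dx": 0,"dy": 0,"dz": 0.065,"rx": 0,"ry": 0,"rz": 0},{"dx": 0,"dy": 0,"dz": 0.065,"rx": 0,"ry": 0,"rz": 0},{"dx": -0.0044,"dy": -0.0367,"dz": 0,"rx": 0,"ry": 0,"rz": 0.213},{"dx": -0.0044,"dy": -0.0367,"dz": 0,"rx": 0,"ry": 0,"rz": 0.213},{"dx": -0.0044,"dy": -0.0367,"dz": 0,"rx": 0,"ry": 0,"rz": 0.213},{"dx": -0.0044,"dy": -0.0367,"dz": 0,"rx": 0,"ry": 0,"rz": 0.213},{"dx": -0.0044,"dy": -0.0367,"dz": 0,"rx": 0,"ry": 0,"rz": 0.213},{"dx": -0.0044,"dy": -0.0367,"dz": 0,"rx": 0,"ry": 0,"rz": 0.213},{"dx": -0.0044,"dy": -0.0367,"dz": 0,"rx": 0,"ry": 0,"rz": 0.213},{"dx": -0.0044,"dy": -0.0367,"dz": 0,"rx": 0,"ry": 0,"rz": 0.213},{"dx": -0.0044,"dy": -0.0367,"dz": 0,"rx": 0,"ry": 0,"rz": 0.213},{"dx": 0,"dy": 0,"dz": 0,"rx": 0,"ry": 0,"rz": 0},{"dx": 0,"dy": 0,"dz": 0,"rx": 0,"ry": 0,"rz": 0}]'

```text
time: 15.3
eef_pos: [448.1, -76.4, 165.7]
eef_rot: [0.996, 0.085, 0.0, 0.0]
ft_force: [0.8, 0.7, -2.0]
width: 15.5
grip_force: 30.0
```

```bash
python3 - <<'E'
from h import *
s,f,P=barinfo('w13');dots(s,f)
E
```

```text
t 15.3 tcp [448.1 -76.4 165.7] yaw 9.75 rho 160.5 beta-180 10.02 w 15.5 F [ 0.8  0.7 -2. ] j [-0.31  0.32  2.02  0.    0.8   1.09]
bar dev deg -0.16 y@0 -0.3 topz slope deg -0.35 topz@70 -25.0 widths [9.7 9.5 9.2 9.5 9.7]
20 15.0 -27.7 | 22 15.0 -27.4 | 24 14.9 -27.8 | 26 15.5 -27.7 | 28 15.5 -27.7 | 30 14.9 -27.4 | 32 10.2 -24.9 | 34 9.8 -25.2 | 36 9.7 -24.4 | 38 9.7 -25.2 | 40 9.6 -24.4 | 42 9.6 -24.4 | 
dots phase mod45: [(np.float64(900.0), np.float64(23.0), np.float64(0.0), np.float64(1.0), np.int64(3)), (np.float64(900.0), np.float64(22.5), np.float64(-1.0), np.float64(-1.0), np.int64(3)), (np.float64(900.0), np.float64(21.5), np.float64(0.0), np.float64(0.0), np.int64(3)), (np.float64(900.0), np.float64(21.0), np.float64(0.0), np.float64(-1.0), np.int64(3))]
```

drive_tool --steps '[{"dx": 0.018,"dy": -0.0324,"dz": 0,"rx": 0,"ry": 0,"rz": 0.208},{"dx": 0.018,"dy": -0.0324,"dz": 0,"rx": 0,"ry": 0,"rz": 0.208},{"dx": 0.018,"dy": -0.0324,"dz": 0,"rx": 0,"ry": 0,"rz": 0.208},{"dx": 0.018,"dy": -0.0324,"dz": 0,"rx": 0,"ry": 0,"rz": 0.208},{"dx": 0.018,"dy": -0.0324,"dz": 0,"rx": 0,"ry": 0,"rz": 0.208},{"dx": 0.018,"dy": -0.0324,"dz": 0,"rx": 0,"ry": 0,"rz": 0.208},{"dx": 0.018,"dy": -0.0324,"dz": 0,"rx": 0,"ry": 0,"rz": 0.208},{"dx": 0.018,"dy": -0.0324,"dz": 0,"rx": 0,"ry": 0,"rz": 0.208},{"dx": 0.018,"dy": -0.0324,"dz": 0,"rx": 0,"ry": 0,"rz": 0.208},{"dx": 0,"dy": 0,"dz": -0.065,"rx": 0,"ry": 0,"rz": 0},{"dx": 0,"dy": 0,"dz": -0.065,"rx": 0,"ry": 0,"rz": 0},{"dx": 0,"dy": 0,"dz": -0.065,"rx": 0,"ry": 0,"rz": 0},{"dx": 0,"dy": 0,"dz": -0.065,"rx": 0,"ry": 0,"rz": 0},{"dx": 0,"dy": 0,"dz": 0,"rx": 0,"ry": 0,"rz": 0},{"dx": 0,"dy": 0,"dz": 0,"rx": 0,"ry": 0,"rz": 0}]'

```text
time: 16.6
eef_pos: [529.1, -220.9, 35.0]
eef_rot: [0.839, 0.545, -0.001, -0.001]
ft_force: [0.3, -1.3, -1.0]
width: 15.3
grip_force: 30.0
```

drive_tool --steps '[{"dx": 0.0041,"dy": 0.0091,"dz": 0,"rx": 0,"ry": 0,"rz": 0},{"dx": 0.0041,"dy": 0.0091,"dz": 0,"rx": 0,"ry": 0,"rz": 0},{"dx": 0.0041,"dy": 0.0091,"dz": 0,"rx": 0,"ry": 0,"rz": 0},{"dx": 0.0041,"dy": 0.0091,"dz": 0,"rx": 0,"ry": 0,"rz": 0},{"dx": 0,"dy": 0,"dz": 0,"rx": 0,"ry": 0,"rz": 0},{"dx": 0,"dy": 0,"dz": 0,"rx": 0,"ry": 0,"rz": 0}]'

```text
time: 17.1
eef_pos: [537.8, -203.6, 36.3]
eef_rot: [0.838, 0.545, 0.0, 0.0]
ft_force: [0.8, 0.2, -1.0]
width: 15.0
grip_force: 30.0
```

drive_tool --steps '[{"dx": 0.0041,"dy": 0.0091,"dz": 0,"rx": 0,"ry": 0,"rz": 0},{"dx": 0.0041,"dy": 0.0091,"dz": 0,"rx": 0,"ry": 0,"rz": 0},{"dx": 0.0041,"dy": 0.0091,"dz": 0,"rx": 0,"ry": 0,"rz": 0},{"dx": 0,"dy": 0,"dz": 0,"rx": 0,"ry": 0,"rz": 0},{"dx": 0,"dy": 0,"dz": 0,"rx": 0,"ry": 0,"rz": 0}]'

```text
time: 17.52
eef_pos: [543.7, -190.0, 35.6]
eef_rot: [0.838, 0.545, 0.0, -0.0]
ft_force: [0.0, 0.5, -2.1]
width: 15.7
grip_force: 30.0
```

```bash
python3 - <<'E'
from plan import *
print(json.dumps(rows(seg((154.5,246,66),(150.5,227,43),4))))
for x in rows(seg((150.5,227,43),(150.5,131,-53),24)):print(json.dumps(x),end=', ')
E
```

```text
[{"dx": -0.022, "dy": 0.0131, "dz": 0, "rx": 0, "ry": 0, "rz": -0.192}, {"dx": -0.0206, "dy": 0.0149, "dz": 0, "rx": 0, "ry": 0, "rz": -0.192}, {"dx": -0.0193, "dy": 0.0163, "dz": 0, "rx": 0, "ry": 0, "rz": -0.192}, {"dx": -0.0177, "dy": 0.0179, "dz": 0, "rx": 0, "ry": 0, "rz": -0.192}]
{"dx": -0.0148, "dy": 0.0148, "dz": 0, "rx": 0, "ry": 0, "rz": -0.133}, {"dx": -0.0138, "dy": 0.0159, "dz": 0, "rx": 0, "ry": 0, "rz": -0.133}, {"dx": -0.0127, "dy": 0.0168, "dz": 0, "rx": 0, "ry": 0, "rz": -0.133}, {"dx": -0.0114, "dy": 0.0176, "dz": 0, "rx": 0, "ry": 0, "rz": -0.133}, {"dx": -0.0102, "dy": 0.0183, "dz": 0, "rx": 0, "ry": 0, "rz": -0.133}, {"dx": -0.0089, "dy": 0.0191, "dz": 0, "rx": 0, "ry": 0, "rz": -0.133}, {"dx": -0.0075, "dy": 0.0196, "dz": 0, "rx": 0, "ry": 0, "rz": -0.133}, {"dx": -0.0061, "dy": 0.0201, "dz": 0, "rx": 0, "ry": 0, "rz": -0.133}, {"dx": -0.0048, "dy": 0.0205, "dz": 0, "rx": 0, "ry": 0, "rz": -0.133}, {"dx": -0.0033, "dy": 0.0207, "dz": 0, "rx": 0, "ry": 0, "rz": -0.133}, {"dx": -0.0018, "dy": 0.0209, "dz": 0, "rx": 0, "ry": 0, "rz": -0.133}, {"dx": -0.0004, "dy"
[... 200 characters left out ...]
 0.004, "dy": 0.0206, "dz": 0, "rx": 0, "ry": 0, "rz": -0.133}, {"dx": 0.0055, "dy": 0.0203, "dz": 0, "rx": 0, "ry": 0, "rz": -0.133}, {"dx": 0.0068, "dy": 0.0199, "dz": 0, "rx": 0, "ry": 0, "rz": -0.133}, {"dx": 0.0082, "dy": 0.0193, "dz": 0, "rx": 0, "ry": 0, "rz": -0.133}, {"dx": 0.0095, "dy": 0.0187, "dz": 0, "rx": 0, "ry": 0, "rz": -0.133}, {"dx": 0.0109, "dy": 0.018, "dz": 0, "rx": 0, "ry": 0, "rz": -0.133}, {"dx": 0.012, "dy": 0.0172, "dz": 0, "rx": 0, "ry": 0, "rz": -0.133}, {"dx": 0.0132, "dy": 0.0164, "dz": 0, "rx": 0, "ry": 0, "rz": -0.133}, {"dx": 0.0144, "dy": 0.0153, "dz": 0, "rx": 0, "ry": 0, "rz": -0.133}, {"dx": 0.0153, "dy": 0.0144, "dz": 0, "rx": 0, "ry": 0, "rz": -0.133},
```

drive_tool --steps '[{"dx": -0.022,"dy": 0.0131,"dz": 0,"rx": 0,"ry": 0,"rz": -0.192},{"dx": -0.0206,"dy": 0.0149,"dz": 0,"rx": 0,"ry": 0,"rz": -0.192},{"dx": -0.0193,"dy": 0.0163,"dz": 0,"rx": 0,"ry": 0,"rz": -0.192},{"dx": -0.0177,"dy": 0.0179,"dz": 0,"rx": 0,"ry": 0,"rz": -0.192},{"dx": 0,"dy": 0,"dz": 0,"rx": 0,"ry": 0,"rz": 0}]'

```text
time: 17.93
eef_pos: [502.3, -158.7, 35.7]
eef_rot: [0.931, 0.364, -0.001, -0.0]
ft_force: [-4.3, -9.1, -1.5]
width: 15.3
grip_force: 30.3
```

drive_tool --steps '[{"dx": -0.0148,"dy": 0.0148,"dz": 0,"rx": 0,"ry": 0,"rz": -0.133},{"dx": -0.0138,"dy": 0.0159,"dz": 0,"rx": 0,"ry": 0,"rz": -0.133},{"dx": -0.0127,"dy": 0.0168,"dz": 0,"rx": 0,"ry": 0,"rz": -0.133},{"dx": -0.0114,"dy": 0.0176,"dz": 0,"rx": 0,"ry": 0,"rz": -0.133},{"dx": 0,"dy": 0,"dz": 0,"rx": 0,"ry": 0,"rz": 0}]'

```text
time: 18.35
eef_pos: [476.6, -126.3, 35.7]
eef_rot: [0.973, 0.232, -0.0, -0.0]
ft_force: [-5.7, -8.9, -2.1]
width: 15.4
grip_force: 30.5
```

```bash
python3 - <<'E'
from h import *
s,f,P=barinfo('w14')
E
```

```text
t 18.35 tcp [ 476.6 -126.3   35.7] yaw 26.88 rho 151.1 beta-180 31.02 w 15.4 F [-5.7 -8.9 -2.1] j [-0.39  0.58  2.04 -0.    0.52  0.71]
bar dev deg 1.75 y@0 -0.24 topz slope deg 0.12 topz@70 -24.9 widths [9.7 9.4 9.8 9.5 9.7]
20 15.7 -27.9 | 22 15.6 -27.5 | 24 15.6 -28.5 | 26 15.5 -27.7 | 28 15.5 -28.1 | 30 14.4 -26.7 | 32 9.8 -24.7 | 34 9.7 -24.6 | 36 9.7 -24.7 | 38 9.7 -24.8 | 40 9.1 -25.3 | 42 9.0 -24.9 |
```

Same steady state as before; keep swinging in short calls, watching force.

drive_tool --steps '[{"dx": -0.0102,"dy": 0.0183,"dz": 0,"rx": 0,"ry": 0,"rz": -0.133},{"dx": -0.0089,"dy": 0.0191,"dz": 0,"rx": 0,"ry": 0,"rz": -0.133},{"dx": -0.0075,"dy": 0.0196,"dz": 0,"rx": 0,"ry": 0,"rz": -0.133}]'

```text
time: 18.65
eef_pos: [463.8, -98.7, 35.6]
eef_rot: [0.992, 0.13, -0.0, -0.0]
ft_force: [-2.4, -7.8, -1.0]
width: 15.3
grip_force: 30.4
```

drive_tool --steps '[{"dx": -0.0061,"dy": 0.0201,"dz": 0,"rx": 0,"ry": 0,"rz": -0.133},{"dx": -0.0048,"dy": 0.0205,"dz": 0,"rx": 0,"ry": 0,"rz": -0.133},{"dx": -0.0033,"dy": 0.0207,"dz": 0,"rx": 0,"ry": 0,"rz": -0.133}]'

```text
time: 18.9
eef_pos: [457.2, -68.0, 35.7]
eef_rot: [1.0, 0.026, 0.0, 0.0]
ft_force: [0.8, -11.8, -1.0]
width: 15.2
grip_force: 30.6
```

drive_tool --steps '[{"dx": -0.0018,"dy": 0.0209,"dz": 0,"rx": 0,"ry": 0,"rz": -0.133},{"dx": 0,"dy": 0,"dz": 0,"rx": 0,"ry": 0,"rz": 0}]'

```text
time: 19.07
eef_pos: [456.7, -56.9, 35.8]
eef_rot: [1.0, -0.009, 0.0, 0.0]
ft_force: [-2.2, -8.8, -1.4]
width: 15.8
grip_force: 30.5
```

```bash
python3 - <<'E'
from h import *
s,f,P=barinfo('w15')
E
```

```text
t 19.0667 tcp [456.7 -56.9  35.8] yaw -1.02 rho 149.6 beta-180 3.22 w 15.8 F [-2.2 -8.8 -1.4] j [-0.27  0.56  2.12 -0.    0.46  1.32]
bar dev deg 4.31 y@0 -0.43 topz slope deg -0.13 topz@70 -24.8 widths [ 9.7 10.  10.2 10.   9.7]
20 15.0 -27.7 | 22 15.6 -27.1 | 24 15.5 -27.7 | 26 16.1 -28.3 | 28 15.5 -28.1 | 30 15.0 -27.0 | 32 11.8 -26.1 | 34 9.7 -24.3 | 36 9.7 -24.4 | 38 9.7 -24.2 | 40 9.6 -24.7 | 42 9.6 -24.6 |
```

drive_tool --steps '[{"dx": -0.0004,"dy": 0.012,"dz": 0,"rx": 0,"ry": 0,"rz": -0.1},{"dx": 0,"dy": 0.005,"dz": 0,"rx": 0,"ry": 0,"rz": -0.033},{"dx": 0,"dy": 0,"dz": 0,"rx": 0,"ry": 0,"rz": 0},{"dx": 0,"dy": 0,"dz": 0,"rx": 0,"ry": 0,"rz": 0}]'

```text
time: 19.45
eef_pos: [457.1, -49.5, 35.9]
eef_rot: [0.999, -0.042, 0.001, 0.0]
ft_force: [-0.0, -10.6, -1.2]
width: 16.0
grip_force: 30.4
```

```bash
python3 - <<'E'
from h import *
s,f,P=barinfo('w16')
E
```

```text
t 19.45 tcp [457.1 -49.5  35.9] yaw -4.79 rho 149.0 beta-180 0.4 w 16.0 F [ -0.  -10.6  -1.2] j [-0.25  0.56  2.12 -0.    0.46  1.4 ]
bar dev deg 4.11 y@0 -0.41 topz slope deg 0.25 topz@70 -24.8 widths [9.7 9.5 9.7 9.5 9.7]
20 15.0 -28.1 | 22 15.6 -27.6 | 24 15.6 -27.2 | 26 16.1 -27.8 | 28 15.5 -27.2 | 30 14.9 -27.5 | 32 11.8 -25.3 | 34 9.7 -24.6 | 36 9.1 -24.9 | 38 9.7 -25.0 | 40 9.6 -24.5 | 42 9.6 -24.3 |
```

drive_tool --steps '[{"dx": -0.0222,"dy": 0.0035,"dz": 0,"rx": 0,"ry": 0,"rz": 0},{"dx": -0.0222,"dy": 0.0035,"dz": 0,"rx": 0,"ry": 0,"rz": 0},{"dx": -0.0222,"dy": 0.0035,"dz": 0,"rx": 0,"ry": 0,"rz": 0},{"dx": -0.0222,"dy": 0.0035,"dz": 0,"rx": 0,"ry": 0,"rz": 0},{"dx": 0,"dy": 0,"dz": 0.065,"rx": 0,"ry": 0,"rz": 0},{"dx": 0,"dy": 0,"dz": 0.065,"rx": 0,"ry": 0,"rz": 0},{"dx": 0.02,"dy": 0,"dz": 0.065,"rx": 0,"ry": 0,"rz": 0},{"dx": 0.03,"dy": 0,"dz": 0.065,"rx": 0,"ry": 0,"rz": 0},{"dx": 0.02,"dy": 0,"dz": 0,"rx": 0,"ry": 0,"rz": 0},{"dx": 0,"dy": 0,"dz": 0,"rx": 0,"ry": 0,"rz": 0},{"dx": 0,"dy": 0,"dz": 0,"rx": 0,"ry": 0,"rz": 0}]'

```text
time: 20.42
eef_pos: [446.3, -41.5, 165.0]
eef_rot: [0.999, -0.042, -0.0, -0.0]
ft_force: [0.6, 0.2, -1.6]
width: 15.5
grip_force: 30.0
```

```bash
python3 - <<'E'
from h import *
s,f,P=barinfo('w17');dots(s,f)
# flap vs deck heights from side/scene before and after (flap y<0 near the edge; deck front strip)
old={n:dict(np.load(n+'.npz')) for n in('scene','side')}
for n in old:
    new=optics.grab_frame(n)
    for tag,g in(('old',old[n]),('new',new)):
        Q=cloud(g).reshape(-1,3);th=np.deg2rad(4.2);c,si=np.cos(th),np.sin(th)
        d=Q[:,:2]-[606.1,-48.5];X=d@[c,si];Y=d@[-si,c];Z=Q[:,2]
        o=[]
        for y0,y1 in((-240,-205),(-190,-150),(-100,-60),(-40,15),(30,60),(170,210)):
            k=(X>52)&(X<144)&(Y>y0)&(Y<y1)&(Z>95)&(Z<120);o.append((k.sum(),round(float(np.median(Z[k])),2) if k.sum() else None))
        k=(X>-14)&(X<44)&(abs(Y)<13)&(Z>78)&(Z<120);o.append(('lug',k.sum(),np.median(Z[k]).round(2) if k.sum() else None))
        print(n,tag,o)
E
```

```text
t 20.4167 tcp [446.3 -41.5 165. ] yaw -4.79 rho 160.0 beta-180 -2.51 w 15.5 F [ 0.6  0.2 -1.6] j [-0.24  0.31  2.03  0.    0.8   1.41]
bar dev deg 0.29 y@0 -0.79 topz slope deg -0.38 topz@70 -25.4 widths [9.7 9.4 9.7 9.5 9.1]
20 15.0 -27.9 | 22 15.1 -27.5 | 24 15.0 -28.1 | 26 15.5 -27.4 | 28 15.5 -28.3 | 30 15.5 -27.8 | 32 12.8 -26.1 | 34 9.7 -25.3 | 36 9.7 -25.8 | 38 9.6 -24.7 | 40 9.6 -24.9 | 42 9.6 -25.0 | 
dots phase mod45: [(np.float64(1200.0), np.float64(35.5), np.float64(0.0), np.float64(1.0), np.int64(4)), (np.float64(1200.0), np.float64(34.0), np.float64(0.0), np.float64(0.0), np.int64(4)), (np.float64(1183.9443359375), np.float64(32.5), np.float64(0.0), np.float64(-1.0), np.int64(4)), (np.float64(1177.95703125), np.float64(34.0), np.float64(-1.0), np.float64(0.0), np.int64(4))]
scene old [(np.int64(176), 111.39), (np.int64(184), 110.76), (np.int64(156), 108.14), (np.int64(191), 106.17), (np.int64(128), 110.88), (np.int64(39), 111.86), ('lug', np.int64(74), np.float64(91.7))]
scene new [(np.int64(183), 111.39), (np.int64(189), 111.47), (np.int64(157), 111.59), (np.int64(195), 111.59), (np.int64(94), 111.76), (np.int64(29), 111.79), ('lug', np.int64(95), np.float64(97.28))]
side old [(np.int64(55), 111.49), (np.int64(69), 110.72), (np.int64(60), 107.98), (np.int64(71), 105.8), (np.int64(35), 111.5), (np.int64(48), 112.62), ('lug', np.int64(112), np.float64(90.93))]
side new [(np.int64(57), 111.22), (np.int64(62), 111.54), (np.int64(67), 111.61), (np.int64(71), 111.48), (np.int64(38), 111.43), (np.int64(48), 112.38), ('lug', np.int64(117), np.float64(96.92))]
```

Confirmed: the flap now reads 111.6 mm against 111.7 mm for the deck, and the collar stopped under about 10 N on the bar. Carry the bar back above the rest.

drive_tool --steps '[{"dx": -0.0009,"dy": -0.0618,"dz": 0,"rx": 0,"ry": 0,"rz": 0.0725},{"dx": -0.0009,"dy": -0.0618,"dz": 0,"rx": 0,"ry": 0,"rz": 0.0725},{"dx": -0.0009,"dy": -0.0618,"dz": 0,"rx": 0,"ry": 0,"rz": 0.0725},{"dx": -0.0009,"dy": -0.0618,"dz": 0,"rx": 0,"ry": 0,"rz": 0.0725},{"dx": -0.0009,"dy": -0.0618,"dz": 0,"rx": 0,"ry": 0,"rz": 0.0725},{"dx": -0.0009,"dy": -0.0618,"dz": 0,"rx": 0,"ry": 0,"rz": 0.0725},{"dx": -0.0009,"dy": -0.0618,"dz": 0,"rx": 0,"ry": 0,"rz": 0.0725},{"dx": -0.0009,"dy": -0.0618,"dz": 0,"rx": 0,"ry": 0,"rz": 0.0725},{"dx": -0.0009,"dy": -0.0618,"dz": 0,"rx": 0,"ry": 0,"rz": 0.0725},{"dx": -0.0009,"dy": -0.0618,"dz": 0,"rx": 0,"ry": 0,"rz": 0.0725},{"dx": 0,"dy": 0,"dz": -0.05,"rx": 0,"ry": 0,"rz": 0},{"dx": 0,"dy": 0,"dz": -0.05,"rx": 0,"ry": 0,"rz": 0},{"dx": 0,"dy": 0,"dz": -0.05,"rx": 0,"ry": 0,"rz": 0},{"dx": 0,"dy": 0,"dz": -0.05,"rx": 0,"ry": 0,"rz": 0},{"dx": 0,"dy": 0,"dz": 0,"rx": 0,"ry": 0,"rz": 0},{"dx": 0,"dy": 0,"dz": 0,"rx": 0,"ry": 0,"rz": 0},{"dx": 0,"dy": 0,"dz": 0,"rx": 0,"ry": 0,"rz": 0}]'

```text
time: 21.98
eef_pos: [442.2, -350.7, 66.3]
eef_rot: [0.989, 0.147, 0.0, 0.0]
ft_force: [-0.3, -0.1, -1.1]
width: 15.8
grip_force: 30.0
```

```bash
python3 - <<'E'
from h import *
s,f,P=barinfo('w18');print(s['eef_pos'].round(2))
E
```

```text
t 21.9833 tcp [ 442.2 -350.7   66.3] yaw 16.87 rho 343.8 beta-180 61.53 w 15.8 F [-0.3 -0.1 -1.1] j [-0.79  0.6   1.85 -0.    0.69  0.49]
bar dev deg 0.29 y@0 -0.55 topz slope deg -0.09 topz@70 -25.5 widths [9.7 9.4 9.7 9.4 9.1]
20 15.1 -27.5 | 22 15.0 -28.1 | 24 14.9 -27.7 | 26 15.4 -28.2 | 28 15.4 -27.9 | 30 15.4 -28.1 | 32 12.7 -27.5 | 34 9.7 -24.9 | 36 9.7 -25.2 | 38 9.7 -25.3 | 40 9.6 -24.8 | 42 9.6 -24.4 | 
[ 442.17 -350.74   66.27]
```

Aligned; lower 36 mm.

drive_tool --steps '[{"dx": 0,"dy": 0,"dz": -0.024,"rx": 0,"ry": 0,"rz": 0},{"dx": 0,"dy": 0,"dz": -0.024,"rx": 0,"ry": 0,"rz": 0},{"dx": 0,"dy": 0,"dz": -0.016,"rx": 0,"ry": 0,"rz": 0},{"dx": 0,"dy": 0,"dz": -0.008,"rx": 0,"ry": 0,"rz": 0},{"dx": 0,"dy": 0,"dz": 0,"rx": 0,"ry": 0,"rz": 0},{"dx": 0,"dy": 0,"dz": 0,"rx": 0,"ry": 0,"rz": 0}]'

```text
time: 22.53
eef_pos: [442.3, -350.8, 30.3]
eef_rot: [0.989, 0.147, 0.0, 0.0]
ft_force: [0.2, -0.6, -1.0]
width: 15.0
grip_force: 30.0
```

drive_tool --hand 120 --steps '[{"dx": 0,"dy": 0,"dz": 0,"rx": 0,"ry": 0,"rz": 0},{"dx": 0,"dy": 0,"dz": 0,"rx": 0,"ry": 0,"rz": 0},{"dx": 0,"dy": 0,"dz": 0,"rx": 0,"ry": 0,"rz": 0},{"dx": 0,"dy": 0,"dz": 0,"rx": 0,"ry": 0,"rz": 0},{"dx": 0,"dy": 0,"dz": 0,"rx": 0,"ry": 0,"rz": 0},{"dx": 0,"dy": 0,"dz": 0,"rx": 0,"ry": 0,"rz": 0},{"dx": 0,"dy": 0,"dz": 0,"rx": 0,"ry": 0,"rz": 0}]'

```text
time: 23.12
eef_pos: [442.1, -350.6, 29.7]
eef_rot: [0.989, 0.147, 0.0, 0.0]
ft_force: [0.2, -0.2, -0.3]
width: 49.3
grip_force: 0.0
```

drive_tool --steps '[{"dx": 0,"dy": 0,"dz": 0.04,"rx": 0,"ry": 0,"rz": 0},{"dx": 0,"dy": 0,"dz": 0.05,"rx": 0,"ry": 0,"rz": 0},{"dx": 0,"dy": 0,"dz": 0.06,"rx": 0,"ry": 0,"rz": 0},{"dx": -0.01,"dy": 0,"dz": 0.06,"rx": 0,"ry": 0,"rz": 0},{"dx": -0.01,"dy": 0,"dz": 0.06,"rx": 0,"ry": 0,"rz": 0},{"dx": -0.01,"dy": 0,"dz": 0.06,"rx": 0,"ry": 0,"rz": 0},{"dx": -0.01,"dy": 0,"dz": 0.06,"rx": 0,"ry": 0,"rz": 0},{"dx": -0.01,"dy": 0,"dz": 0.06,"rx": 0,"ry": 0,"rz": 0},{"dx": 0,"dy": 0,"dz": 0,"rx": 0,"ry": 0,"rz": 0},{"dx": 0,"dy": 0,"dz": 0,"rx": 0,"ry": 0,"rz": 0},{"dx": 0,"dy": 0,"dz": 0,"rx": 0,"ry": 0,"rz": 0}]'

```text
time: 24.03
eef_pos: [416.8, -350.3, 254.0]
eef_rot: [0.989, 0.147, -0.0, -0.0]
ft_force: [1.4, 0.2, -0.5]
width: 50.5
grip_force: 0.0
```

```bash
python3 - <<'E'
from h import *
s,f,P=snap('w19');print(s['time'],s['eef_pos'].round(1))
def meas(P,z):
    u=np.array([np.cos(np.deg2rad(16.95)),np.sin(np.deg2rad(16.95))]);n=np.array([-u[1],u[0]])
    d=P[...,:2]-[465,-342];a=d@u;b=d@n
    m=(z>0)&(P[...,2]>51.5)&(P[...,2]<61)&(abs(b)<8)&(abs(a)<125)
    print(m.sum(),'along',np.percentile(a[m],[.5,99.5]).round(1),end=' ')
    for lo,hi in((85,102),(10,55),(-70,-10),(-104,-92)):
        k=m&(a>lo)&(a<hi);print((lo,hi),np.median(b[k]).round(1) if k.sum() else None,np.median(P[k][:,2]).round(1) if k.sum() else None,end=' ')
    print()
o=np.load('w3.npz');meas(o['P'],o['z']);meas(P,f['z_map'])
for n in('scene','side'):
    a=dict(np.load(n+'.npz'));b=optics.grab_frame(n)
    for g in(a,b):
        Q=cloud(g);m=(Q[...,2]>225)&(Q[...,2]<260)&(Q[...,0]>640)&(Q[...,0]<740)&(Q[...,1]>-50)&(Q[...,1]<190)
        q=Q[m];L=q[q[:,1]>82];Rr=q[q[:,1]<=82];print(n,len(L),len(Rr),np.median(L,0).round(0),np.median(Rr,0).round(0))
E
```

```text
24.0333 [ 416.8 -350.3  254. ]
1475 along [-103.8  102.7] (85, 102) -1.0 53.1 (10, 55) -0.9 53.1 (-70, -10) -0.9 55.1 (-104, -92) -0.7 55.1 
1504 along [-100.3  105.4] (85, 102) -0.8 52.9 (10, 55) -1.1 52.9 (-70, -10) -1.2 55.0 (-104, -92) -0.2 54.9 
scene 71 191 [693. 105. 242.] [671.  28. 242.]
scene 108 0 [681. 131. 243.] [nan nan nan]
side 503 410 [695. 142. 243.] [686.  52. 243.]
side 506 364 [694. 143. 243.] [690.  56. 243.]
  return _methods._mean(a, axis=axis, dtype=dtype,
  ret = um.true_divide(
```

```bash
python3 -c "
from bench import r
print(r.hand_in())"
```

```text
the job is handed in; nothing more can be done
None
```

I turned the collar to its stop and the flap now measures flush with the fixed deck (about 111.6 mm against 111.7 mm). The bar is back in both saddles the same way round, about 3 mm off along its length; I never touched the canisters, though a late camera check of them was partly blocked by the arm. I handed the job in at about 24 s; no verdict came back.

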